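# Reset the tube counter with the stylus

### The arm

A 7-joint arm with a two-finger parallel gripper is mounted at the origin on the work surface. World frame = base frame: x ahead of the robot, y to its left, z up, the work surface at z = 0. Lengths are in m, angles in degrees, forces in N, time in s.
With the tool pointing down it reaches from about 0.425 to 0.975 m from the base axis. Payload 16.7 kg.
Tool frame: the origin (TCP) lies midway between the tips of the shut fingers; the grasp point (between the pads) lies 19 mm behind it; z points along the fingers, y is the direction in which the jaws open and shut (so a half turn about z gives the same grasp; the last joint's range is limited). The gripper opens to 85 mm and grips with 20 to 120 N. Pads are 22 mm wide; open, the fingers measure 114 mm over their backs; the gripper's body (76 mm by 85 mm) begins 54 mm behind the grasp point. The pads swing forward as they close: fully open they stand 13 mm farther back than shut.
Start: joints at [55.033, 24.414, 4.234, 92.017, -1.954, 63.644, -3.845], TCP at [0.3, -0.605, 0.231] pointing down, gripper open.
Joint ranges: [-163.25, 163.25], [-28.42, 122.38], [-70.27, 78.77], [12.13, 141.07], [-58.53, 238.53], [9.26, 117.41], [-156.51, 156.51]. Speed limits (degrees/s): [108.29, 108.29, 136.94, 136.94, 172.46, 172.46, 172.46].

### API

Orientations are given as [roll, pitch, yaw] about the fixed x, y, z axes, in that order (R = Rz(yaw) Ry(pitch) Rx(roll)).
In Python, from plant import status, optics, ctrl gives the robot as it stands. The module is installed in compiled form; this text tells all that it offers.
- The arm moves only by the shell command python3 -m pendant 'ROWS' [FORCE]. ROWS is a JSON object of lists of equal length, an entry for each row: "turn": the turn, a rotation vector about the tool's x, y, z in units of 6 degrees (1.0 is 6 degrees), a list of three; "travel": the shift along the tool's x, y, z in units of 25 mm (1.0 is 25 mm), a list of three; "fingers": the opening, from 0 (shut) to 1 (fully open). A call has 1 to 20 rows; each row shifts and turns the pose as measured when the row begins, along the tool's axes as they then stand; what a row does not reach is not made up. A row lasts 1/10 s, in which the tool goes at most 50 mm and 8.59 degrees, less where a joint would pass 70% of its speed; a pose out of reach is approached as far as the arm can. A call is refused whole if a number of a shift passes 1 or a number of a turn 1, either way. A call with a gripper value outside its range is refused whole. The fingers move at their own pace and stop on an object; FORCE is the grip in N (left out, the last holds). Time passes only in rows, so rows that do not move let the fingers close. It gives the time, the measured TCP pose, the force and the opening at its end, in the units of the state.
- status.get_obs(): the state, without advancing time (a new reading comes with each control period).
- optics.read_camera(name): name is "scene" or "side" or "wrist"; returns the picture (384x512x3 uint8, red, green, blue); there is no depth.
- optics.camera_info(name): a dict with "fx", "fy", "cx", "cy" (pixels), "world_to_cam" (4x4, takes a point from world to camera coordinates); the wrist camera has in their place "tool_from_camera" (4x4, takes a point from camera to tool coordinates, whose origin is the TCP and whose axes are the flange's). Camera axes: x right, y down, z forward; pixel columns grow to the right and rows downward; lengths in m; the calibration is good to about 2 mm. A picture is of the moment at which its call begins: read the wrist's pose just before it. camera_info takes no time and is no camera call.
- ctrl.sign_off(): hands the job in, once; it reports no verdict.
The state is a dict: "t": time; "joints": joint angles; "dq": joint speeds; "joint_torque": joint torques, N m; "tool_pos": TCP position; "eef_rot": TCP orientation; "contact_force": force on the tool from outside, world axes, zero at the start; "torque": the same for the moment, N m; "grip_width": opening from 0.0 (shut) to 1.0 (fully open).
Only numpy, scipy, OpenCV 4.12 (cv2) and the standard library are available. Lean on these libraries where they do the work, as an engineer would, in place of code of your own. Each camera call takes 0.05 s, during which the arm holds its last target.

### The job

A new batch of blood tubes is starting: take the stylus from its slanting rest and use its thin tip to push the recessed button below the display of the olive counter fully in, keeping it in for about a second. Do not press the other recessed button, the one below the speaker slots. Then lay the stylus back in its rest as it was, tip down on the foot plate, and leave everything else on the desk where it is.

Things in the scene. Friction and masses are not known exactly. Their poses are not given: they have to be found in the camera images.
- counter: Fixed olive case, 230 (x) x 200 (y) x 120 mm high. Origin: centre of underside; x runs front to back, y to the left (display side). Its front is a 140 mm panel rising at 30 deg from (x, z) = (-110, 50) to (11, 120) mm, normal (-0.5, 0, 0.866). Two 17 mm recesses, countersunk to 25 mm, mouths at (-71, +38, 72.5) mm (reset, below the dark display) and (-71, -38, 72.5) (mode, below speaker slots).
- reset_button (a joint): The button to press, below the display: m pushed in, 0 out, 0.006 fully in; spring, about 5 N fully in, moves along the panel's normal.
- reset_button_top (a point): Centre of the reset button's round grey face (15 mm in diameter), 16 mm below the panel's surface when out; moves with the button. Its z axis is the panel's outward normal.
- mode_button (a joint): The other, identical button, below the speaker slots, to be left alone: m pushed in.
- rest: Fixed stylus rest: grey base plate 140 (x) x 80 (y) x 12 mm and a steel V trough 115 mm long, closed by a foot plate at its lower end. The stylus leans in it 27 deg from vertical, head towards -x, along (-0.454, 0, 0.891); its upper 65 mm stand free above the trough. The V is open towards (0.891, 0, 0.454), mouth 40 mm wide. Origin: centre of the underside.
- rest_foot (a point): Where the stylus's tip stands on the foot plate: (35, 0, 24) mm in the rest's frame.
- rest_head (a point): Where the head end of the stylus is when it lies in the rest: 180 mm from rest_foot along the trough's axis.
- stylus: Loose stylus, 180 mm long, 80 g: round handle 18 mm in diameter (aluminium, then black plastic up to the head end), and a thin steel tip 7 mm in diameter, 32 mm long. Origin: the end of the tip; z points along it to the head. Centre of mass about 88 mm from the tip.
- stylus_head (a point): The head end of the stylus, 180 mm from its tip, on the axis.
- tube_rack: Bystander: the smaller, nearer white rack of purple-capped tubes, 113 x 134 x 90 mm. Origin under its centre.
- pump_bottle: Bystander: clear pump bottle, 62 mm in diameter, 178 mm high. Origin under its centre.
- label_roll: Bystander: roll of labels lying flat, 84 mm in diameter, 34 mm high. Origin under its centre.
- marker: Bystander: dark marker pen, 138 mm long (x), 13 mm thick. Origin under its middle.

How it is judged (in metres and radians):
On the way, in this order (a step that is already met when the one before it is completed fails the run):
1. The stylus is lifted out of its rest: tip over 50 mm from the foot point (distance between stylus and rest_foot above 0.05 m), for 0.1 s.
2. The stylus tip holds the reset button in by more than 4.5 mm for 0.5 s, tip within 9 mm of its face (value of joint reset_button above 0.0045 m and contact force between stylus and counter above 0.5 N and distance between stylus and reset_button_top below 0.009 m), for 0.5 s.
At the end, for the whole second after the job is handed in: The stylus lies at rest in its V rest, tip end within 15 mm of the foot point and head end within 15 mm of its place; both buttons are out again (less than 1.5 mm in) (distance between stylus and rest_foot below 0.015 m and distance between stylus_head and rest_head below 0.015 m and linear speed of stylus below 0.02 m/s and value of joint each of reset_button, mode_button below 0.0015 m); the robot touches nothing.
It fails at once if The mode button is pushed in by more than 2.5 mm (value of joint mode_button above 0.0025 m).
It fails at once if A bystander (rack, bottle, label roll or marker) is moved by more than 30 mm (distance of any of tube_rack, pump_bottle, label_roll, marker from where it was at the start of the episode above 0.03 m).
It also fails if it takes over 58 s, if anything falls off the work surface, if the arm or the gripper's body presses on something with over 40 N, if the wrist force passes 120 N, or if a joint passes its speed limit or range.

## Working session

There is one attempt and no reset: what is moved stays moved. The work goes in short steps, Python scripts to look and compute and a shell command to move; the robot and the scene stay as the last step left them, time stands still between calls to the robot, and variables do not carry over. Pictures are saved under pics/ and viewed, and the job is handed in when it is done.

```bash
mkdir -p pics; python3 - <<'E'
from plant import status, optics
import cv2,json
print(status.get_obs())
for n in ["scene","side","wrist"]:
    im=optics.read_camera(n); cv2.imwrite(f"pics/{n}0.png",im[:,:,::-1])
    i=optics.camera_info(n); print(n,{k:(v if not hasattr(v,'tolist') else v.round(4).tolist()) for k,v in i.items()})
E
```

```text
{'t': 0.0, 'joints': array([55.03334839, 24.45128529,  4.22909356, 92.05182002, -1.95458449,
       63.64367759, -3.84411111]), 'dq': array([ 6.20264663e-02, -4.16650331e-02, -4.44025801e-02,  1.54555452e-02,
       -2.61702345e-02, -6.70117038e-05,  6.36087984e-02]), 'joint_torque': array([-3.69223140e-03, -9.49827003e+01,  3.75895545e+00, -4.63502383e+01,
        1.91886438e-02,  1.02884369e-02,  1.24025005e-04]), 'tool_pos': array([ 0.29995717, -0.6042352 ,  0.23059363]), 'eef_rot': array([-1.79925405e+02,  3.99010017e-03,  2.64012506e+01]), 'contact_force': array([-0.00782274, -0.56216721,  0.21635384]), 'torque': array([-0.07426366, -0.02924196,  0.02933964]), 'grip_width': 0.9975212181930356}
scene {'fx': 433.5364636259575, 'fy': 433.5364636259575, 'cx': 252.4722903466682, 'cy': 191.48656680221112, 'world_to_cam': [[-0.5874, 0.8092, 0.0146, 0.4386], [0.6809, 0.5039, -0.5315, -0.2897], [-0.4375, -0.3022, -0.8469, 1.6285], [0.0, 0.0, 0.0, 1.0]]}
side {'fx': 464.2543088685477, 'fy': 464.2543088685477, 'cx': 262.3610408272216, 'cy': 188.93676588087266, 'world_to_cam': [[-0.9461, -0.3238, 0.0077, 0.5458], [-0.1729, 0.4845, -0.8575, 0.2806], [0.2739, -0.8126, -0.5144, 1.0542], [0.0, 0.0, 0.0, 1.0]]}
wrist {'fx': 287.04060918041586, 'fy': 287.04060918041586, 'cx': 254.86221697194554, 'cy': 187.43545606627987, 'tool_from_camera': [[0.0009, -0.9537, -0.3007, 0.0782], [1.0, 0.0006, 0.0011, 0.0009], [-0.0009, -0.3007, 0.9537, -0.143], [0.0, 0.0, 0.0, 1.0]]}
```

View pics/scene0.png

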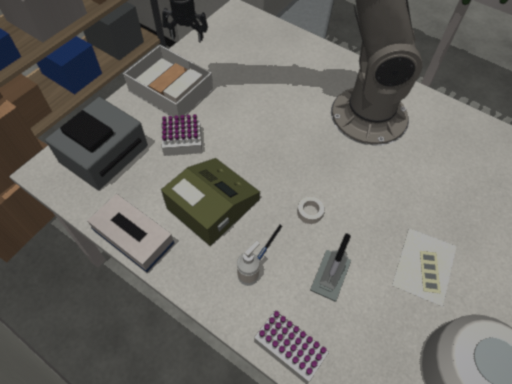

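View pics/side0.png

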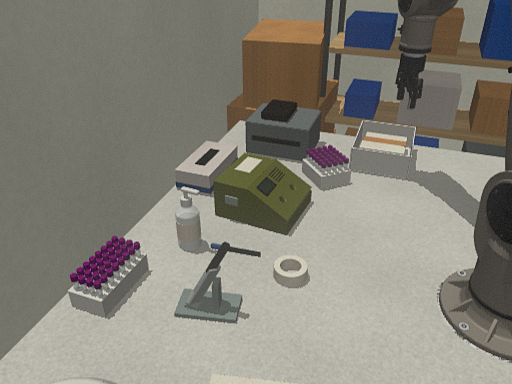

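View pics/wrist0.png

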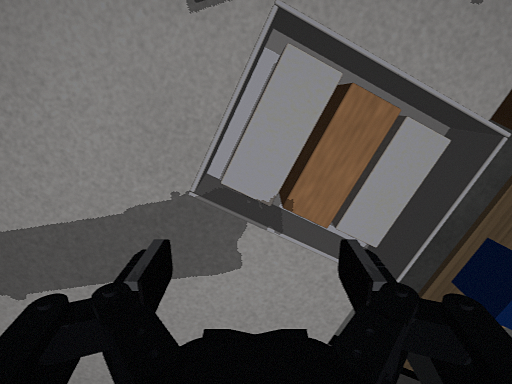

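The scene view shows the counter at about (210,200), the rest at (333,272) and the label roll at (311,209). The bottle is at (250,262) with the marker near (270,240). I'll zoom in to get accurate pixels.

```bash
python3 - <<'E'
import cv2
s=cv2.imread('pics/scene0.png'); d=cv2.imread('pics/side0.png')
def z(im,x0,y0,x1,y1,k,n): cv2.imwrite(f'pics/{n}.png',cv2.resize(im[y0:y1,x0:x1],None,fx=k,fy=k,interpolation=cv2.INTER_CUBIC))
z(s,150,150,270,250,6,'zs1'); z(s,300,225,400,305,7,'zs2')
z(d,205,140,325,240,6,'zd1'); z(d,165,230,275,330,6,'zd2')
E
```

```text
(no output)
```

View pics/zs1.png

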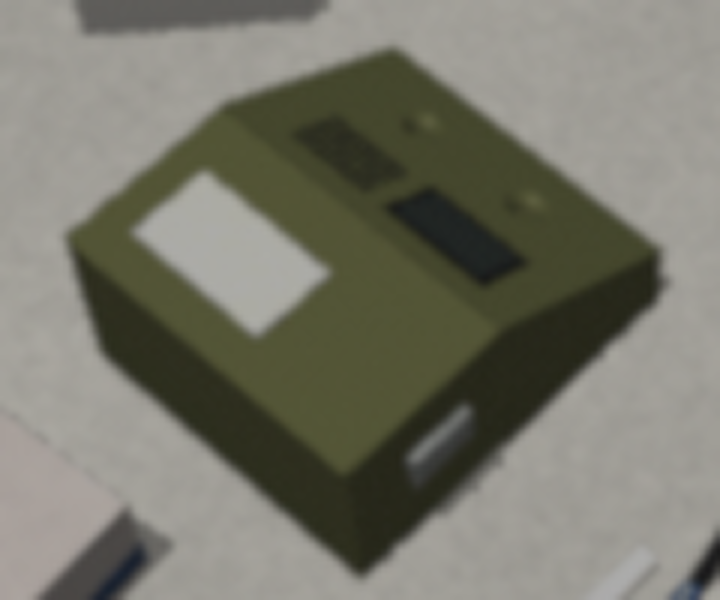

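View pics/zs2.png

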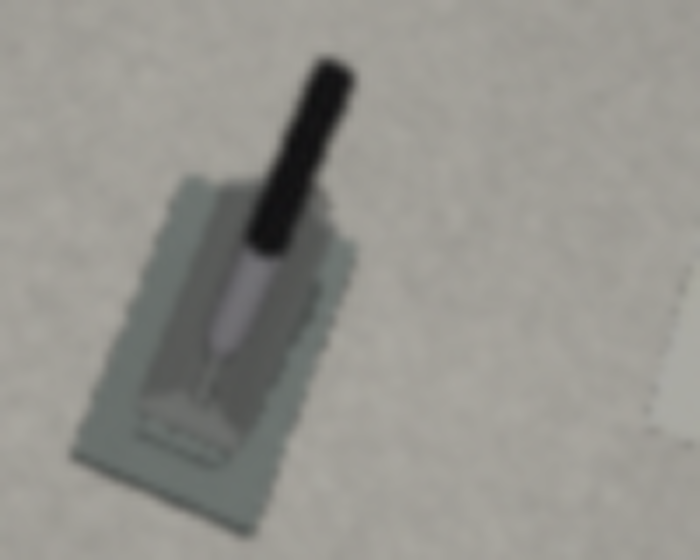

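View pics/zd1.png

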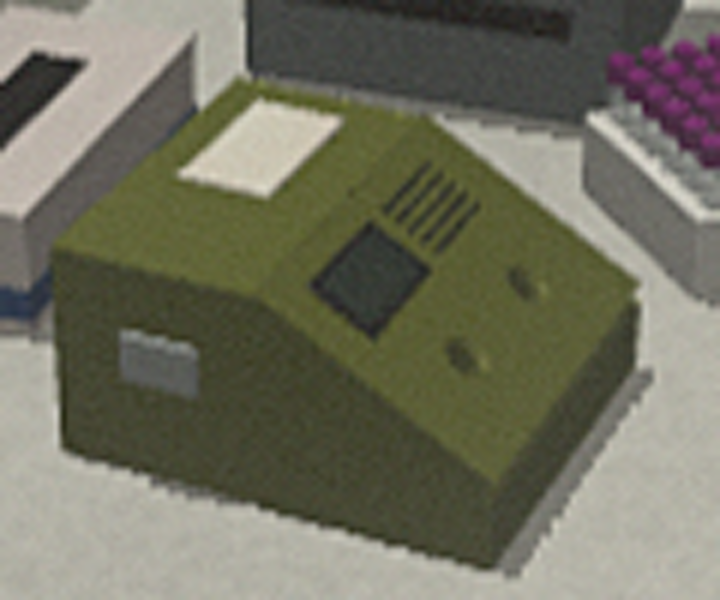

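View pics/zd2.png

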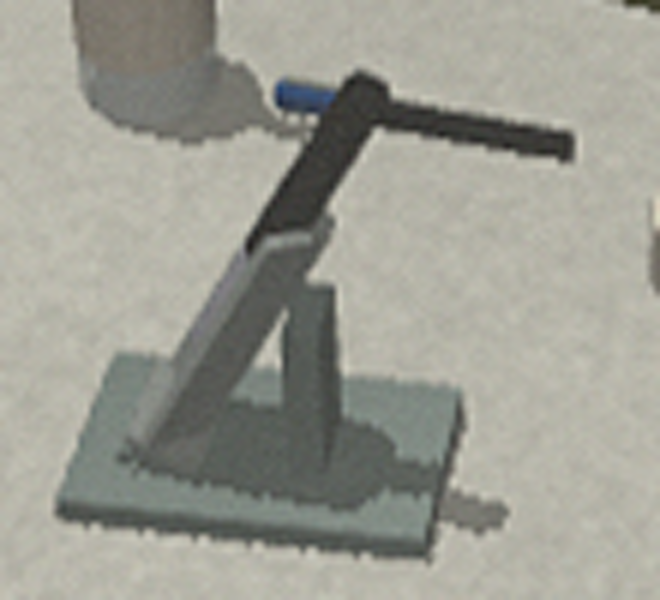

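```bash
cat > h.py <<'E'
import numpy as np
from plant import optics,status
from scipy.optimize import least_squares
from scipy.spatial.transform import Rotation as R
def proj(n,P):
    i=optics.camera_info(n); c=(i['world_to_cam']@np.c_[P,np.ones(len(P))].T).T[:,:3]
    return np.c_[i['fx']*c[:,0]/c[:,2]+i['cx'],i['fy']*c[:,1]/c[:,2]+i['cy']]
def T(p,L):
    c,s=np.cos(p[2]),np.sin(p[2]); L=np.atleast_2d(L)
    return np.c_[p[0]+c*L[:,0]-s*L[:,1],p[1]+s*L[:,0]+c*L[:,1],L[:,2]]
E
cat > fit.py <<'E'
from h import *
def U(l,ox,oy,k): return [(np.array(a)/1000, (u+.5)/k-.5+ox,(v+.5)/k-.5+oy) for a,u,v in l]
cs=U([((11,-100,120),222,105),((11,100,120),500,325),((115,-100,120),68,237),((115,100,120),343,475),((-110,-100,50),395,47),((-110,100,50),660,250),((115,100,0),360,577),((115,-100,0),103,352)],150,150,6)
cd=U([((11,-100,120),425,115),((11,100,120),262,297),((115,-100,120),240,78),((115,100,120),55,245),((-110,-100,50),640,290),((-110,100,50),493,487),((115,100,0),65,450)],205,140,6)
rs=U([((70,40,12),252,528),((70,-40,12),72,452),((-70,-40,12),190,178),((-70,40,12),355,243),((-46.7,0,184.4),335,65)],300,225,7)
rd=U([((70,40,12),57,505),((70,-40,12),115,355),((-70,40,12),430,543),((-70,-40,12),463,390),((-46.7,0,184.4),368,85)],165,230,6)
def fit(S,D,g,nm):
    def f(p):
        r=[]
        for n,l in(('scene',S),('side',D)):
            r.append(proj(n,T(p,np.array([a for a,_,_ in l])))-np.array([(u,v) for _,u,v in l]))
        return np.vstack(r).ravel()
    b=None
    for y in np.arange(0,6.28,.5):
        s=least_squares(f,[g[0],g[1],y],loss='soft_l1')
        if b is None or s.cost<b.cost:b=s
    print(nm,b.x[:2].round(4),np.degrees(b.x[2]).round(2)); print(f(b.x).reshape(-1,2).round(1).tolist()); return b.x
C=fit(cs,cd,(.6,-.2),'counter'); Rr=fit(rs,rd,(.6,.2),'rest')
np.savez('p.npz',C=C,R=Rr)
print('reset mouth',T(C,[-.071,.038,.0725]),'mode',T(C,[-.071,-.038,.0725]))
print('foot',T(Rr,[.035,0,.024]),'head',T(Rr,[-.0467,0,.1844]))
for n in('scene','side'):print(n,proj(n,T(C,[[-.071,.038,.0725],[-.071,-.038,.0725]])).round(1).tolist())
E
python3 fit.py
```

```text
counter [ 0.6478 -0.2269] -6.05
[[-0.5, -0.5], [0.2, 0.5], [-0.2, -1.7], [1.2, -1.2], [-0.5, -0.4], [0.1, -0.0], [1.2, -0.2], [0.1, -0.8], [-0.3, 0.1], [-2.2, -0.3], [0.5, -0.3], [-0.4, 0.2], [-0.6, -1.0], [-0.9, -0.2], [-0.2, 1.1]]Traceback (most recent call last):
  File "fit.py", line 18, in <module>
    C=fit(cs,cd,(.6,-.2),'counter'); Rr=fit(rs,rd,(.6,.2),'rest')
                                        ~~~^^^^^^^^^^^^^^^^^^^^^^
  File "fit.py", line 15, in fit
    s=least_squares(f,[g[0],g[1],y],loss='soft_l1')
    return func(*args, **kwargs)
    result = trf(vector_fun.fun, vector_fun.jac, x0, f0, J0, lb, ub, ftol, xtol,
                 gtol, max_nfev, x_scale, loss_function, tr_solver,
                 tr_options.copy(), verbose, callback=callback_wrapped)
    return trf_no_bounds(
        fun, jac, x0, f0, J0, ftol, xtol, gtol, max_nfev, x_scale,
        loss_function, tr_solver, tr_options, verbose, callback=callback)
    J = jac(x)
    self._update_jac()
    ~~~~~~~~~~~~~~~~^^
    self.J = self.jac_wrapped(xp_copy(self.x), f0=self.f)
             ~~~~~~~~~~~~~~~~^^^^^^^^^
[... 537 characters left out ...]
val in f_evals]
                                    ^^^^^^^
    f = np.atleast_1d(self.fun(x, *self.args, **self.kwargs))
                      ~~~~~~~~^^^^^^^^^^^^^^^^^^^^^^^^^^^^^^
    return np.atleast_1d(self.fun(x))
                         ~~~~~~~~^^^
    return self.f(x, *self.args, **self.kwargs)
           ~~~~~~^^^^^^^^^^^^^^^^^^^^^^^^^^^^^^
  File "fit.py", line 11, in f
    r.append(proj(n,T(p,np.array([a for a,_,_ in l])))-np.array([(u,v) for _,u,v in l]))
             ~~~~^^^^^^^^^^^^^^^^^^^^^^^^^^^^^^^^^^^^^
  File "h.py", line 6, in proj
    i=optics.camera_info(n); c=(i['world_to_cam']@np.c_[P,np.ones(len(P))].T).T[:,:3]
ValueError: time passes only in moves, steps and waits
```

```bash
sed -i 's/^def proj/import functools\n@functools.lru_cache(None)\ndef CI(n): return optics.camera_info(n)\ndef proj/; s/i=optics.camera_info(n); c=/i=CI(n); c=/' h.py; python3 fit.py
```

```text
counter [ 0.6478 -0.2269] -6.05
[[-0.5, -0.5], [0.2, 0.5], [-0.2, -1.7], [1.2, -1.2], [-0.5, -0.4], [0.1, -0.0], [1.2, -0.2], [0.1, -0.8], [-0.3, 0.1], [-2.2, -0.3], [0.5, -0.3], [-0.4, 0.2], [-0.6, -1.0], [-0.9, -0.2], [-0.2, 1.1]]
rest [0.6362 0.2059] 11.49
[[0.8, -0.1], [0.2, -0.6], [-0.6, -1.8], [1.0, -0.8], [0.2, 0.2], [-0.8, -0.5], [-0.5, -0.5], [-0.7, -0.4], [-0.0, -0.6], [0.2, 1.0]]
reset mouth [[ 0.58124424 -0.1816554   0.0725    ]] mode [[ 0.57323895 -0.25723261  0.0725    ]]
foot [[0.67050255 0.21288537 0.024     ]] head [[0.59044015 0.19660956 0.1844    ]]
scene [[237.0, 183.9], [219.7, 170.5]]
side [[281.7, 199.4], [291.7, 187.1]]
```

The reprojection fits to about 1 px, and the predicted recess positions land on the seen ones: scene (237,184), side (282,199). The stylus in the rest leans almost the same way as the panel normal, so I'll grip it coaxially. Next I work out the moves.

```bash
cat >> h.py <<'E'
import sys
def axR(yaw,pitch): return R.from_euler('xyz',[180,pitch,yaw],degrees=True)
z=np.load('p.npz'); C=z['C']; RR=z['R']
Rrest=axR(np.degrees(RR[2]),-27); Rcnt=axR(np.degrees(C[2]),-30)
foot=T(RR,[.035,0,.024])[0]; mouth=T(C,[-.071,.038,.0725])[0]
arest=-Rrest.as_matrix()[:,2]; acnt=-Rcnt.as_matrix()[:,2]
def go(p,Rt,cur=None):
    o=status.get_obs(); Rc=R.from_euler('xyz',o['eef_rot'],degrees=True)
    print('t',round(o['t'],2),'pos',o['tool_pos'].round(4),'rot',o['eef_rot'].round(2),'F',o['contact_force'].round(1),'grip',round(o['grip_width'],3))
    d=np.array(p)-o['tool_pos']
    print('  travel (cur axes)',(Rc.inv().apply(d)/.025).round(2),' (target axes)',(Rt.inv().apply(d)/.025).round(2),'turn',((Rc.inv()*Rt).as_rotvec(degrees=True)/6).round(2))
E
python3 - <<'E'
from h import *
print(foot,mouth,arest,acnt)
print('up');go([.3,-.605,.36],Rrest)
print('mid');go([.45,-.1,.40],Rrest)
print('pre');go(foot+.223*arest,Rrest); print(foot+.223*arest)
E
```

```text
[0.67050255 0.21288537 0.024     ] [ 0.58124424 -0.1816554   0.0725    ] [-0.44489069 -0.09044141  0.89100652] [-0.49721852  0.05266633  0.8660254 ]
up
t 0.15 pos [ 0.3    -0.6043  0.2308] rot [-179.94    0.     26.4 ] F [-0.5  0.2 -1.2] grip 1.0
  travel (cur axes) [-0.01  0.02 -5.17]  (target axes) [ 2.34  0.03 -4.61] turn [-0.59  4.48  2.44]
mid
t 0.15 pos [ 0.3    -0.6043  0.2308] rot [-179.94    0.     26.4 ] F [-0.5  0.2 -1.2] grip 1.0
  travel (cur axes) [ 14.34 -15.41  -6.75]  (target axes) [ 11.89 -18.57  -1.54] turn [-0.59  4.48  2.44]
pre
t 0.15 pos [ 0.3    -0.6043  0.2308] rot [-179.94    0.     26.4 ] F [-0.5  0.2 -1.2] grip 1.0
  travel (cur axes) [ 23.9  -23.73   0.35]  (target axes) [ 14.99 -29.08   8.  ] turn [-0.59  4.48  2.44]
[0.57129193 0.19271693 0.22269445]
```

```bash
python3 -m pendant '{"travel":[[0,0,-1],[0,0,-1],[0,0,-1],[0,0,-1],[0,0,-1],[0,0,-1],[0,0,-1],[0,0,0],[0,0,0],[0,0,0],[0,0,0],[0,0,0],[0,0,0]],"turn":[[0,0,0],[0,0,0],[0,0,0],[0,0,0],[0,0,0],[0,0,0],[0,0,0],[-0.1,0.9,0.5],[-0.1,0.9,0.5],[-0.1,0.9,0.5],[-0.1,0.9,0.5],[-0.1,0.9,0.5],[0,0,0]],"fingers":[1,1,1,1,1,1,1,1,1,1,1,1,1]}' 40; python3 - <<'E'
from h import *
go([.45,-.1,.40],Rrest)
go(foot+.223*arest,Rrest)
E
```

```text
t: 1.45
tool_pos: [0.3012, -0.6032, 0.4097]
eef_rot: [-178.7, -27.9, 10.2]
contact_force: [-1.1, -0.3, -0.0]
grip_width: 1.002
t 1.45 pos [ 0.3012 -0.6032  0.4097] rot [-178.71  -27.91   10.22] F [-1.1 -0.3 -0. ] grip 1.002
  travel (cur axes) [  8.15 -18.64   5.18]  (target axes) [  8.59 -18.54   4.81] turn [-0.12 -0.15 -0.19]
t 1.45 pos [ 0.3012 -0.6032  0.4097] rot [-178.71  -27.91   10.22] F [-1.1 -0.3 -0. ] grip 1.002
  travel (cur axes) [ 10.89 -29.09  14.89]  (target axes) [ 11.69 -29.05  14.35] turn [-0.12 -0.15 -0.19]
```

```bash
python3 -m pendant '{"travel":[[0.42,-0.94,0.25],[0.42,-0.94,0.25],[0.42,-0.94,0.25],[0.42,-0.94,0.25],[0.42,-0.94,0.25],[0.42,-0.94,0.25],[0.42,-0.94,0.25],[0.42,-0.94,0.25],[0.42,-0.94,0.25],[0.42,-0.94,0.25],[0.42,-0.94,0.25],[0.42,-0.94,0.25],[0.42,-0.94,0.25],[0.42,-0.94,0.25],[0.42,-0.94,0.25],[0.42,-0.94,0.25],[0.42,-0.94,0.25],[0.42,-0.94,0.25],[0.42,-0.94,0.25],[0.42,-0.94,0.25]],"turn":[[0,0,0],[0,0,0],[0,0,0],[0,0,0],[0,0,0],[0,0,0],[0,0,0],[0,0,0],[0,0,0],[0,0,0],[0,0,0],[0,0,0],[0,0,0],[0,0,0],[0,0,0],[0,0,0],[0,0,0],[0,0,0],[0,0,0],[-0.1,-0.15,-0.2]],"fingers":[1,1,1,1,1,1,1,1,1,1,1,1,1,1,1,1,1,1,1,1]}'; python3 - <<'E'
from h import *
go(foot+.29*arest,Rrest)
go(foot+.223*arest,Rrest)
E
```

```text
t: 3.45
tool_pos: [0.4493, -0.0661, 0.3979]
eef_rot: [178.1, -24.6, 15.6]
contact_force: [0.8, 0.1, -0.0]
grip_width: 0.998
t 3.45 pos [ 0.4493 -0.0661  0.3979] rot [178.09 -24.57  15.58] F [ 0.8  0.1 -0. ] grip 0.998
  travel (cur axes) [ 3.78 -8.97  6.51]  (target axes) [ 2.92 -9.17  6.67] turn [0.02 0.39 0.62]
t 3.45 pos [ 0.4493 -0.0661  0.3979] rot [178.09 -24.57  15.58] F [ 0.8  0.1 -0. ] grip 0.998
  travel (cur axes) [ 3.89 -8.97  9.19]  (target axes) [ 2.92 -9.17  9.35] turn [0.02 0.39 0.62]
```

```bash
python3 -m pendant '{"travel":[[0,0,0],[0.29,-0.92,0.67],[0.29,-0.92,0.67],[0.29,-0.92,0.67],[0.29,-0.92,0.67],[0.29,-0.92,0.67],[0.29,-0.92,0.67],[0.29,-0.92,0.67],[0.29,-0.92,0.67],[0.29,-0.92,0.67],[0,0,0]],"turn":[[0,0.4,0.6],[0,0,0],[0,0,0],[0,0,0],[0,0,0],[0,0,0],[0,0,0],[0,0,0],[0,0,0],[0,0,0],[0,0,0]],"fingers":[1,1,1,1,1,1,1,1,1,1,1]}'; python3 - <<'E'
from h import *
go(foot+.24*arest,Rrest)
import cv2
for n in('scene','side','wrist'):
    im=optics.read_camera(n)
    cv2.imwrite(f'pics/{n}1.png',im[:,:,::-1])
s=cv2.imread('pics/scene1.png')[180:330,260:460];cv2.imwrite('pics/s1z.png',cv2.resize(s,None,fx=4,fy=4,interpolation=3))
s=cv2.imread('pics/side1.png')[180:330,130:330];cv2.imwrite('pics/d1z.png',cv2.resize(s,None,fx=4,fy=4,interpolation=3))
E
```

```text
t: 4.55
tool_pos: [0.5294, 0.1721, 0.2984]
eef_rot: [177.9, -27.2, 14.5]
contact_force: [-0.1, -0.4, -0.4]
grip_width: 1.002
t 4.55 pos [0.5294 0.1721 0.2984] rot [177.9  -27.25  14.52] F [-0.1 -0.4 -0.4] grip 1.002
  travel (cur axes) [ 0.24 -0.5   2.83]  (target axes) [ 0.23 -0.48  2.84] turn [ 0.12 -0.05  0.45]
```

View pics/wrist1.png

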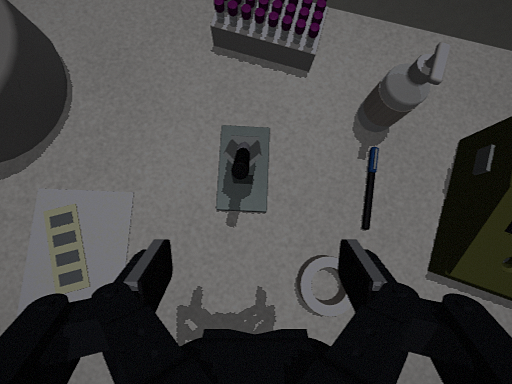

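View pics/s1z.png

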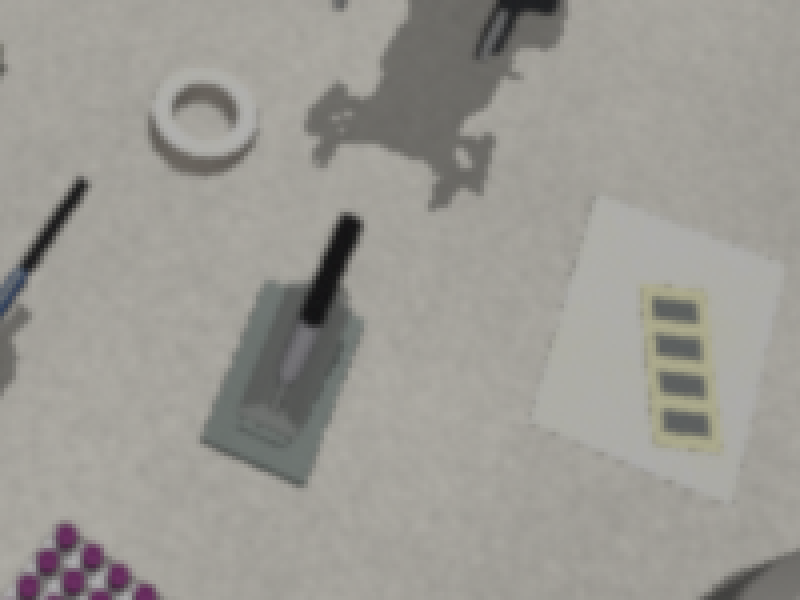

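View pics/d1z.png

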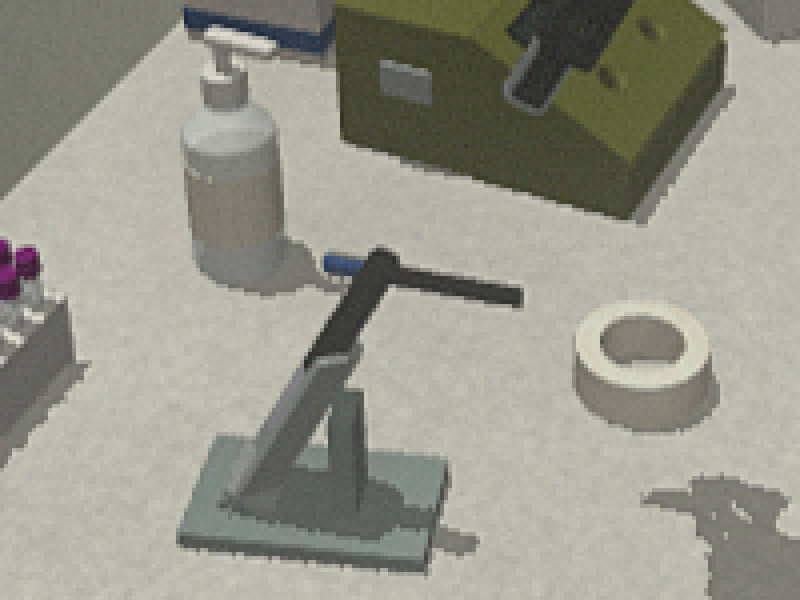

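The wrist view shows the rest centred near (244,168), with base corners at (221,125), (270,127), (217,211) and (267,211). The view ahead is clear. I'll check the fit against these pixels.

```bash
cat >> h.py <<'E'
def projw(P,o=None):
    o=o or status.get_obs(); i=CI('wrist'); A=np.eye(4); A[:3,:3]=R.from_euler('xyz',o['eef_rot'],degrees=True).as_matrix(); A[:3,3]=o['tool_pos']
    c=(np.linalg.inv(A@i['tool_from_camera'])@np.c_[P,np.ones(len(P))].T).T
    return np.c_[i['fx']*c[:,0]/c[:,2]+i['cx'],i['fy']*c[:,1]/c[:,2]+i['cy']]
E
python3 - <<'E'
from h import *
import cv2
L=np.array([[70,40,12],[70,-40,12],[-70,40,12],[-70,-40,12],[-46.7,0,184.4],[35,0,24]])/1000
q=projw(T(RR,L)); print(q.round(1).tolist())
go(foot+.223*arest,Rrest)
im=cv2.imread('pics/wrist1.png'); k=6;x0,y0=195,105
w=cv2.resize(im[y0:y0+120,x0:x0+100],None,fx=5,fy=5,interpolation=3)
for u,v in q: cv2.circle(w,(int((u-x0+.5)*5),int((v-y0+.5)*5)),3,(0,0,255),-1)
cv2.imwrite('pics/w1z.png',w)
E
```

```text
[[219.3, 125.8], [267.9, 128.1], [214.3, 210.9], [265.5, 212.9], [238.1, 173.4], [242.7, 145.0]]
t 4.7 pos [0.5289 0.1696 0.299 ] rot [177.84 -27.23  14.43] F [ 0.3 -0.5 -0.6] grip 0.999
  travel (cur axes) [ 0.27 -0.61  3.55]  (target axes) [ 0.26 -0.57  3.56] turn [ 0.14 -0.05  0.44]
```

View pics/w1z.png

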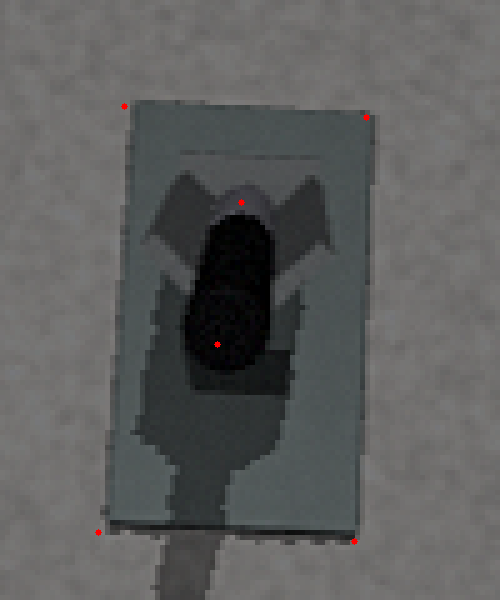

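```bash
python3 -m pendant '{"travel":[[0,0,0],[0,0,0],[0.1,-0.2,0.9],[0.1,-0.2,0.9],[0.05,-0.15,0.9],[0,0,0.5],[0,0,0]],"turn":[[0.1,0,0.45],[0,0,0],[0,0,0],[0,0,0],[0,0,0],[0,0,0],[0,0,0]],"fingers":[1,1,1,1,1,1,1]}'; python3 - <<'E'
from h import *
go(foot+.223*arest,Rrest)
go(foot+.133*arest,Rrest)
E
```

```text
t: 5.4
tool_pos: [0.5711, 0.1858, 0.2333]
eef_rot: [178.8, -27.7, 11.9]
contact_force: [0.3, -0.0, 0.2]
grip_width: 0.998
t 5.4 pos [0.5711 0.1858 0.2333] rot [178.82 -27.71  11.86] F [ 0.3 -0.   0.2] grip 0.998
  travel (cur axes) [-0.14 -0.28  0.4 ]  (target axes) [-0.14 -0.27  0.41] turn [ 0.17 -0.12  0.05]
t 5.4 pos [0.5711 0.1858 0.2333] rot [178.82 -27.71  11.86] F [ 0.3 -0.   0.2] grip 0.998
  travel (cur axes) [-0.19 -0.34  4.  ]  (target axes) [-0.14 -0.27  4.01] turn [ 0.17 -0.12  0.05]
```

```bash
python3 -m pendant '{"travel":[[0,0,0],[-0.14,-0.27,0],[0,0,0.4],[0,0,0]],"turn":[[0.17,-0.12,0.05],[0,0,0],[0,0,0],[0,0,0]],"fingers":[0.7,0.7,0.7,0.7]}'; python3 - <<'E'
from h import *
go(foot+.223*arest,Rrest)
go(foot+.133*arest,Rrest)
import cv2
L=np.array([[70,40,12],[70,-40,12],[-70,40,12],[-70,-40,12],[-46.7,0,184.4],[35,0,24]])/1000
im=optics.read_camera('wrist')[:,:,::-1].copy()
q=projw(T(RR,L))
o=status.get_obs()
Rm=R.from_euler('xyz',o['eef_rot'],degrees=True)
t=projw(np.array([o['tool_pos']+Rm.apply([0,0,d]) for d in(0,.02,.045)]))
for u,v in q: cv2.circle(im,(int(u+.5),int(v+.5)),1,(0,0,255),-1)
for u,v in t: cv2.circle(im,(int(u+.5),int(v+.5)),1,(0,255,0),-1)
cv2.imwrite('pics/w2.png',cv2.resize(im[90:320,130:390],None,fx=2.5,fy=2.5))
E
```

```text
t: 5.8
tool_pos: [0.5706, 0.1917, 0.2262]
eef_rot: [179.7, -27.2, 11.7]
contact_force: [-0.5, 0.6, 0.0]
grip_width: 0.703
t 5.8 pos [0.5706 0.1917 0.2262] rot [179.67 -27.21  11.71] F [-0.5  0.6  0. ] grip 0.703
  travel (cur axes) [-0.03 -0.03  0.14]  (target axes) [-0.03 -0.03  0.14] turn [ 0.04 -0.04  0.03]
t 5.8 pos [0.5706 0.1917 0.2262] rot [179.67 -27.21  11.71] F [-0.5  0.6  0. ] grip 0.703
  travel (cur axes) [-0.05 -0.05  3.74]  (target axes) [-0.03 -0.03  3.74] turn [ 0.04 -0.04  0.03]
```

View pics/w2.png

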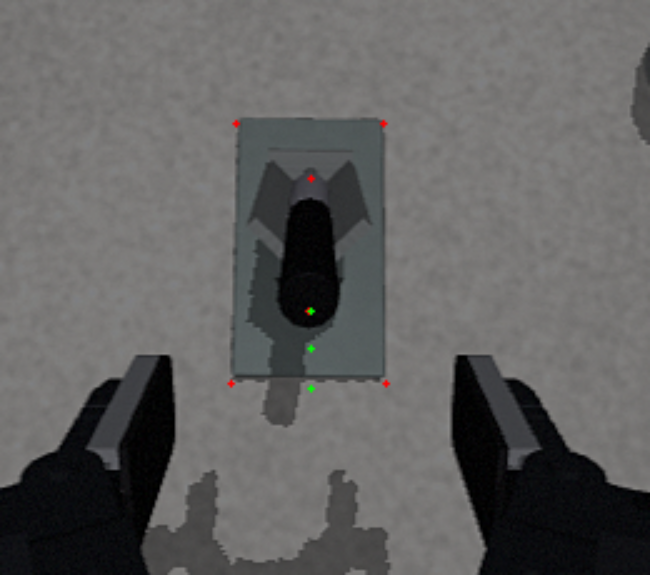

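The wrist view shows the head centred between the pads, and the rest about 2–3 mm further along tool +x than predicted. That is harmless for the 22 mm pads. Now I go in.

```bash
python3 -m pendant '{"travel":[[0.05,-0.05,0.7],[0,0,0.7],[0,0,0.7],[0,0,0.7],[0,0,0.6],[0,0,0.2],[0,0,0]],"turn":[[0,0,0],[0,0,0],[0,0,0],[0,0,0],[0,0,0],[0,0,0],[0,0,0]],"fingers":[0.7,0.7,0.7,0.7,0.7,0.7,0.7]}'; python3 - <<'E'
from h import *
go(foot+.133*arest,Rrest)
import cv2
for n in('wrist','side'):
    im=optics.read_camera(n)[:,:,::-1]
    cv2.imwrite(f'pics/{n}3.png',im if n=='wrist' else cv2.resize(im[200:320,150:290],None,fx=5,fy=5))
E
```

```text
t: 6.55
tool_pos: [0.6136, 0.2021, 0.1527]
eef_rot: [179.4, -27.8, 11.9]
contact_force: [-0.4, -0.2, 0.6]
grip_width: 0.703
t 6.55 pos [0.6136 0.2021 0.1527] rot [179.36 -27.81  11.92] F [-0.4 -0.2  0.6] grip 0.703
  travel (cur axes) [-0.28  0.03  0.31]  (target axes) [-0.27  0.03  0.32] turn [ 0.07 -0.14  0.06]
```

View pics/wrist3.png

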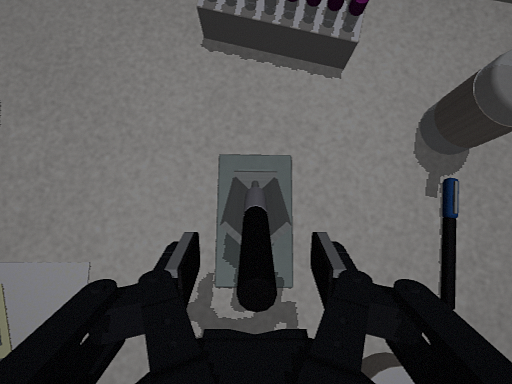

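View pics/side3.png

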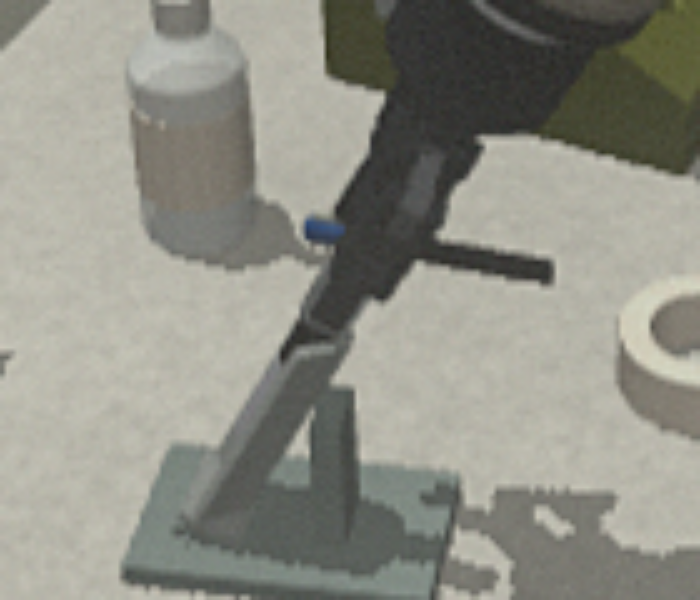

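```bash
python3 -m pendant '{"travel":[[0,0,0],[-0.15,0,0.15],[0,0,0]],"turn":[[0.07,-0.14,0.06],[0,0,0],[0,0,0]],"fingers":[0.7,0.7,0.7]}'; python3 -m pendant '{"travel":[[0,0,0],[0,0,0],[0,0,0],[0,0,0],[0,0,0],[0,0,0],[0,0,0],[0,0,0],[0,0,0],[0,0,0]],"turn":[[0,0,0],[0,0,0],[0,0,0],[0,0,0],[0,0,0],[0,0,0],[0,0,0],[0,0,0],[0,0,0],[0,0,0]],"fingers":[0.5,0.4,0.3,0.2,0.1,0,0,0,0,0]}' 60; python3 - <<'E'
from h import *
go(foot+.133*arest,Rrest)
E
```

```text
t: 6.95
tool_pos: [0.612, 0.2016, 0.1503]
eef_rot: [180.0, -27.2, 11.5]
contact_force: [-0.1, 0.4, -0.1]
grip_width: 0.703
t: 7.95
tool_pos: [0.6118, 0.2013, 0.151]
eef_rot: [179.9, -27.3, 11.5]
contact_force: [-0.8, -0.6, 1.3]
grip_width: 0.193
t 7.95 pos [0.6118 0.2013 0.151 ] rot [179.87 -27.26  11.53] F [-0.8 -0.6  1.3] grip 0.193
  travel (cur axes) [-0.18  0.01  0.29]  (target axes) [-0.18  0.01  0.29] turn [ 0.02 -0.04  0.01]
```

```bash
python3 -m pendant '{"travel":[[0.1,0,-0.2],[0.1,0,-0.5],[0.1,0,-0.8],[0,0,-0.8],[0,0,-0.8],[0,0,-0.8],[0,0,-0.8],[0,0,-0.8],[0,0,-0.8],[0,0,-0.5],[0,0,0]],"turn":[[0,0,0],[0,0,0],[0,0,0],[0,0,0],[0,0,0],[0,0,0],[0,0,0],[0,0,0],[0,0,0],[0,0,0],[0,0,0]],"fingers":[0,0,0,0,0,0,0,0,0,0,0]}'; python3 - <<'E'
from h import *
go(foot+.133*arest,Rrest)
import cv2
for n in('scene','side','wrist'):
    im=optics.read_camera(n)[:,:,::-1]
    cv2.imwrite(f'pics/{n}4.png',im)
    if n=='side': cv2.imwrite('pics/d4z.png',cv2.resize(im[150:310,150:330],None,fx=4,fy=4))
E
```

```text
t: 9.05
tool_pos: [0.5377, 0.1898, 0.3119]
eef_rot: [179.9, -27.0, 11.9]
contact_force: [-0.5, 0.2, -0.6]
grip_width: 0.196
t 9.05 pos [0.5377 0.1898 0.3119] rot [179.89 -27.03  11.85] F [-0.5  0.2 -0.6] grip 0.196
  travel (cur axes) [-0.43  0.16  7.39]  (target axes) [-0.43  0.15  7.39] turn [-0.01 -0.    0.05]
```

View pics/d4z.png

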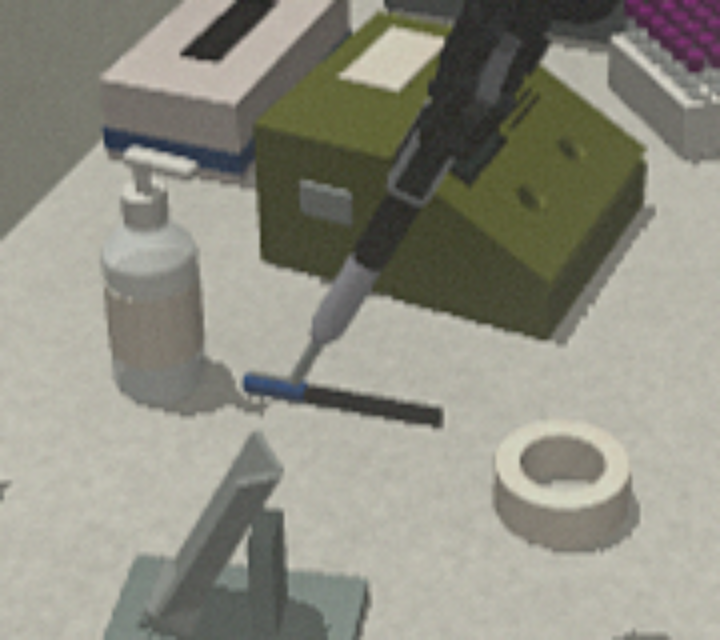

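View pics/wrist4.png

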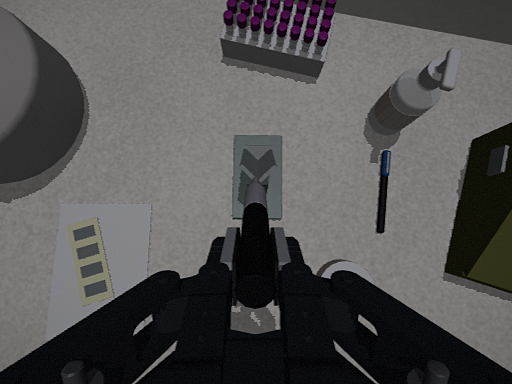

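```bash
python3 - <<'E'
from h import *
import cv2
o=status.get_obs(); Rc=R.from_euler('xyz',o['eef_rot'],degrees=True)
for d in([0,0,.140],[-.004,0,.140],[0,0,.137],[0,0,.108]):
    P=np.array([o['tool_pos']+Rc.apply(d)]); print(d,P.round(3),proj('scene',P).round(1),proj('side',P).round(1),projw(P).round(1))
a=cv2.imread('pics/scene4.png')[190:270,285:385];b=cv2.imread('pics/side4.png')[205:265,195:265];w=cv2.imread('pics/wrist4.png')[130:310,210:310]
cv2.imwrite('pics/a.png',cv2.resize(a,None,fx=7,fy=7,interpolation=3));cv2.imwrite('pics/b.png',cv2.resize(b,None,fx=9,fy=9,interpolation=3));cv2.imwrite('pics/c.png',cv2.resize(w,None,fx=3,fy=3,interpolation=3))
E
```

```text
[0, 0, 0.14] [[0.6   0.202 0.185]] [[347.9 237.6]] [[221.  245.3]] [[254.2 177.6]]
[-0.004, 0, 0.14] [[0.596 0.202 0.183]] [[348.2 236.8]] [[222.7 246.1]] [[254.2 181.3]]
[0, 0, 0.137] [[0.598 0.202 0.188]] [[348.3 236.7]] [[221.6 244.3]] [[254.2 178.3]]
[0, 0, 0.108] [[0.585 0.199 0.213]] [[351.8 228.2]] [[227.4 234.7]] [[254.1 186.9]]
```

View pics/a.png

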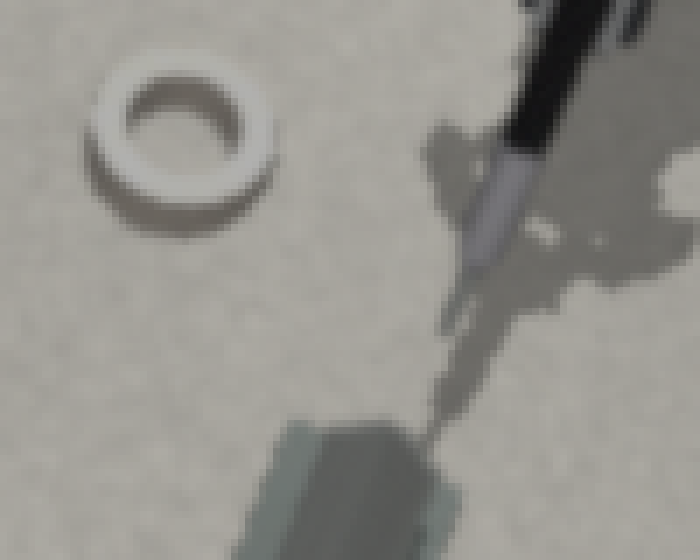

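View pics/b.png

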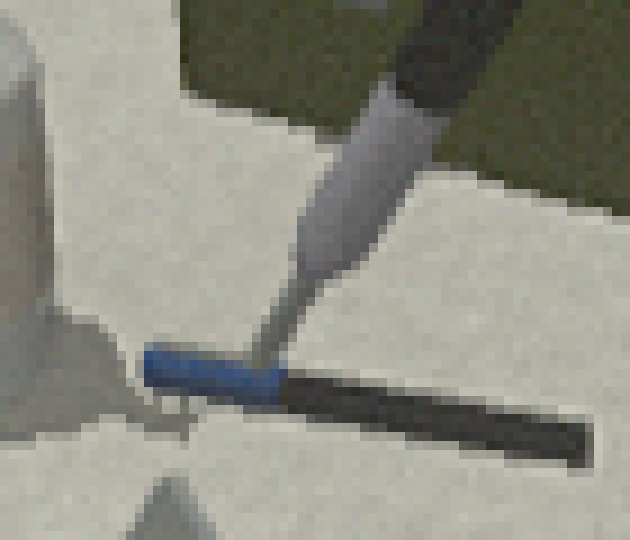

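View pics/c.png

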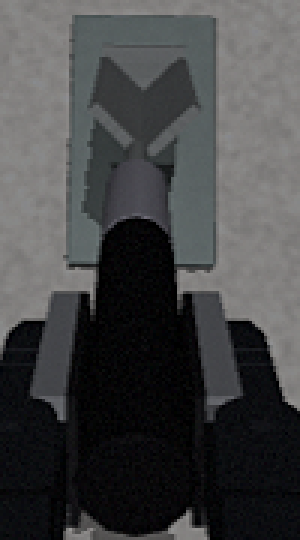

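The tip is seen at scene (348,237), side (224,245) and wrist (255,180). That puts it at about (-4, 0.5, 139) mm in the tool frame, which agrees with the fit. Now over to the counter.

```bash
cat >> h.py <<'E'
tip=np.array([-.004,.0005,.139])
def gotip(P,Rt):
    go(np.array(P)-Rt.apply(tip),Rt)
    o=status.get_obs(); Rc=R.from_euler('xyz',o['eef_rot'],degrees=True); t=o['tool_pos']+Rc.apply(tip)
    print('  tip now',t.round(4),'in counter-normal coords (x along panel up, y, height over mouth):',((Rcnt.inv().apply(t-mouth))*[1,-1,-1]*1000).round(1))
E
python3 - <<'E'
from h import *
gotip(mouth+.06*acnt,Rcnt)
E
```

```text
t 9.2 pos [0.5376 0.1894 0.3098] rot [179.97 -26.87  11.81] F [-0.3 -0.4 -1.2] grip 0.196
  travel (cur axes) [-5.58 13.69  0.  ]  (target axes) [-1.73 14.56  1.91] turn [-1.41  0.52  2.62]
  tip now [0.5957 0.201  0.184 ] in counter-normal coords (x along panel up, y, height over mouth): [ 33.3 382.  109.5]
```

```bash
python3 -m pendant '{"travel":[[0,0,0],[0,0,0],[0,0,0],[0,0,0],[-0.12,0.95,0.08],[-0.12,0.95,0.08],[-0.12,0.95,0.08],[-0.12,0.95,0.08],[-0.12,0.95,0.08],[-0.12,0.95,0.08],[-0.12,0.95,0.08],[-0.12,0.95,0.08],[-0.12,0.95,0.08],[-0.12,0.95,0.08],[-0.12,0.95,0.08],[-0.12,0.95,0.08],[0,0,0]],"turn":[[-0.47,0.17,0.87],[-0.47,0.17,0.87],[-0.47,0.17,0.87],[0,0,0],[0,0,0],[0,0,0],[0,0,0],[0,0,0],[0,0,0],[0,0,0],[0,0,0],[0,0,0],[0,0,0],[0,0,0],[0,0,0],[0,0,0],[0,0,0]],"fingers":[0,0,0,0,0,0,0,0,0,0,0,0,0,0,0,0,0]}'; python3 - <<'E'
from h import *
gotip(mouth+.06*acnt,Rcnt)
E
```

```text
t: 10.9
tool_pos: [0.499, -0.1054, 0.2603]
eef_rot: [179.5, -29.7, -1.9]
contact_force: [0.8, 1.2, -2.0]
grip_width: 0.196
t 10.9 pos [ 0.499  -0.1054  0.2603] rot [179.49 -29.66  -1.93] F [ 0.8  1.2 -2. ] grip 0.196
  travel (cur axes) [-0.65  2.64  0.27]  (target axes) [-0.48  2.67  0.34] turn [-0.26  0.05  0.59]
  tip now [ 0.5642 -0.1094  0.1375] in counter-normal coords (x along panel up, y, height over mouth): [11.2 70.1 68.6]
```

```bash
python3 -m pendant '{"travel":[[0,0,0],[-0.16,0.8,0],[-0.16,0.8,0],[-0.16,0.8,0],[0,0,0]],"turn":[[-0.3,0.05,0.6],[0,0,0],[0,0,0],[0,0,0],[0,0,0]],"fingers":[0,0,0,0,0]}'; python3 - <<'E'
from h import *
gotip(mouth+.06*acnt,Rcnt)
E
```

```text
t: 11.4
tool_pos: [0.4831, -0.166, 0.2528]
eef_rot: [179.6, -30.1, -5.5]
contact_force: [0.0, 0.5, -1.5]
grip_width: 0.193
t 11.4 pos [ 0.4831 -0.166   0.2528] rot [179.58 -30.15  -5.53] F [ 0.   0.5 -1.5] grip 0.193
  travel (cur axes) [-0.01  0.19  0.27]  (target axes) [-0.01  0.19  0.27] turn [ 0.03 -0.02  0.07]
  tip now [ 0.549  -0.1739  0.1306] in counter-normal coords (x along panel up, y, height over mouth): [ 0.5  4.3 66.7]
```

Next I correct by 0.19 in y and go down to about 15 mm above the mouth, then look.

```bash
python3 -m pendant '{"travel":[[0,0.19,0],[0,0,0.6],[0,0,0.6],[0,0,0.6],[0,0,0.2],[0,0,0]],"turn":[[0,0,0.05],[0,0,0],[0,0,0],[0,0,0],[0,0,0],[0,0,0]],"fingers":[0,0,0,0,0,0]}'; python3 - <<'E'
from h import *
import cv2
for n in('scene','side','wrist'):
    im=optics.read_camera(n)[:,:,::-1]; cv2.imwrite(f'pics/{n}5.png',im)
    if n=='side': cv2.imwrite('pics/d5.png',cv2.resize(im[160:230,240:320],None,fx=8,fy=8,interpolation=3))
    if n=='scene': cv2.imwrite('pics/s5.png',cv2.resize(im[150:220,200:280],None,fx=8,fy=8,interpolation=3))
    if n=='wrist': cv2.imwrite('pics/w5.png',cv2.resize(im[60:300,160:360],None,fx=2.5,fy=2.5,interpolation=3))
gotip(mouth,Rcnt)
o=status.get_obs(); Rc=R.from_euler('xyz',o['eef_rot'],degrees=True); t=o['tool_pos']+Rc.apply(tip)
P=np.array([mouth,t,mouth-.016*acnt]); print(proj('scene',P).round(1).tolist(),proj('side',P).round(1).tolist(),projw(P).round(1).tolist())
E
```

```text
t: 12.0
tool_pos: [0.5105, -0.1721, 0.2086]
eef_rot: [179.5, -30.3, -5.2]
contact_force: [0.5, 0.6, -0.8]
grip_width: 0.201
t 12.15 pos [ 0.5104 -0.1725  0.2096] rot [179.48 -30.41  -5.2 ] F [ 1.1 -0.1 -0.7] grip 0.192
  travel (cur axes) [-0.11  0.05  0.62]  (target axes) [-0.11  0.05  0.62] turn [ 0.02 -0.07  0.12]
  tip now [ 0.5769 -0.1803  0.0877] in counter-normal coords (x along panel up, y, height over mouth): [ 3.7  0.9 15.4]
[[237.0, 183.9], [238.1, 180.5], [235.4, 187.8]] [[281.7, 199.4], [283.2, 195.4], [279.0, 202.9]] [[255.9, 181.2], [255.1, 181.8], [255.8, 177.3]]
```

View pics/d5.png

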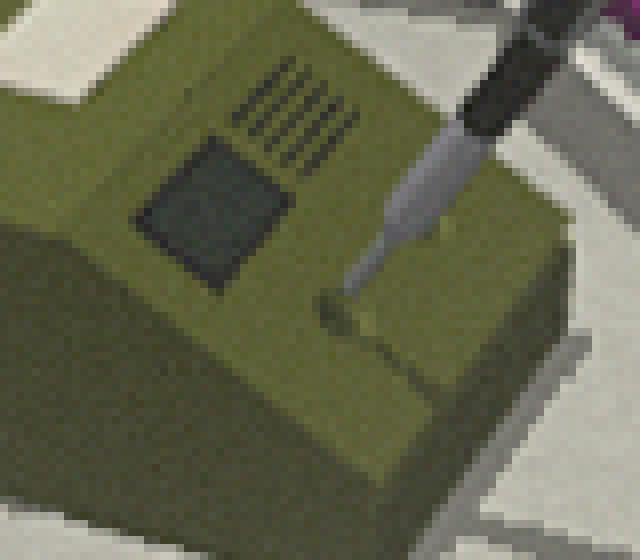

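View pics/s5.png

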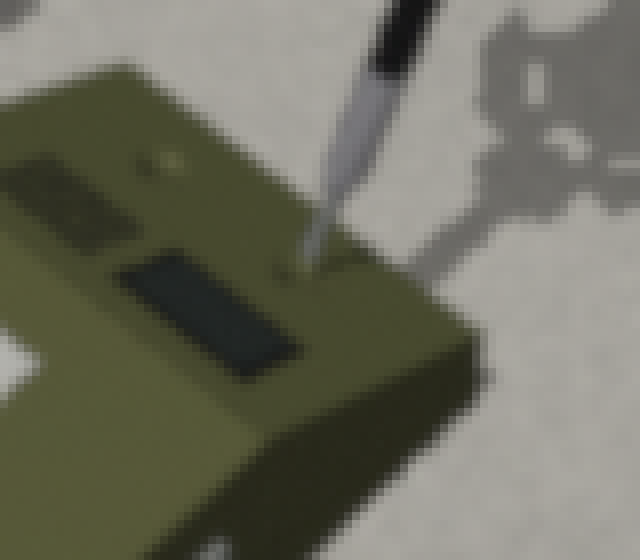

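View pics/w5.png

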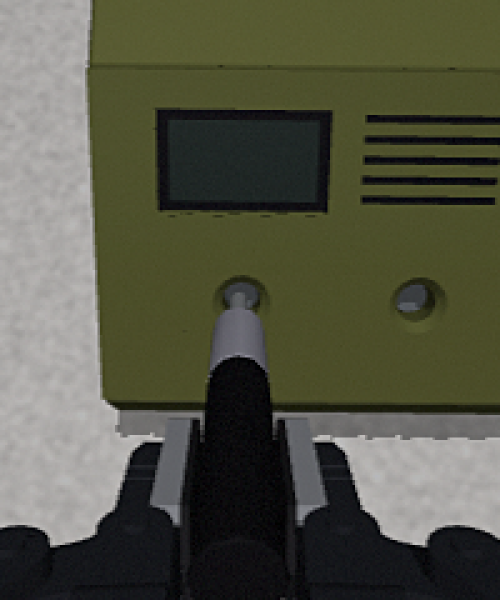

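The wrist view shows the tip over the left recess, below the display, at (256,178). The fit puts it 3.7 mm too far up the panel, so I correct that and enter gently.

```bash
python3 -m pendant '{"travel":[[0,0,0],[-0.12,0.04,0],[0,0,0],[0,0,0.2],[0,0,0.2],[0,0,0]],"turn":[[0,-0.07,0.1],[0,0,0],[0,0,0],[0,0,0],[0,0,0],[0,0,0]],"fingers":[0,0,0,0,0,0]}'; python3 - <<'E'
from h import *
import cv2
gotip(mouth,Rcnt)
for n in('side','wrist'):
    im=optics.read_camera(n)[:,:,::-1]
    if n=='side': cv2.imwrite('pics/d6.png',cv2.resize(im[160:230,240:320],None,fx=8,fy=8,interpolation=3))
    if n=='wrist': cv2.imwrite('pics/w6.png',cv2.resize(im[120:240,200:360],None,fx=4,fy=4,interpolation=3))
E
```

```text
t: 12.75
tool_pos: [0.5129, -0.1744, 0.2007]
eef_rot: [179.7, -30.1, -5.9]
contact_force: [-0.3, 1.1, 0.0]
grip_width: 0.191
t 12.75 pos [ 0.5129 -0.1744  0.2007] rot [179.75 -30.13  -5.93] F [-0.3  1.1  0. ] grip 0.191
  travel (cur axes) [-0.03 -0.02  0.26]  (target axes) [-0.02 -0.02  0.26] turn [ 0.03 -0.02  0.02]
  tip now [ 0.5788 -0.1823  0.0785] in counter-normal coords (x along panel up, y, height over mouth): [ 0.9 -0.9  6.4]
```

View pics/d6.png

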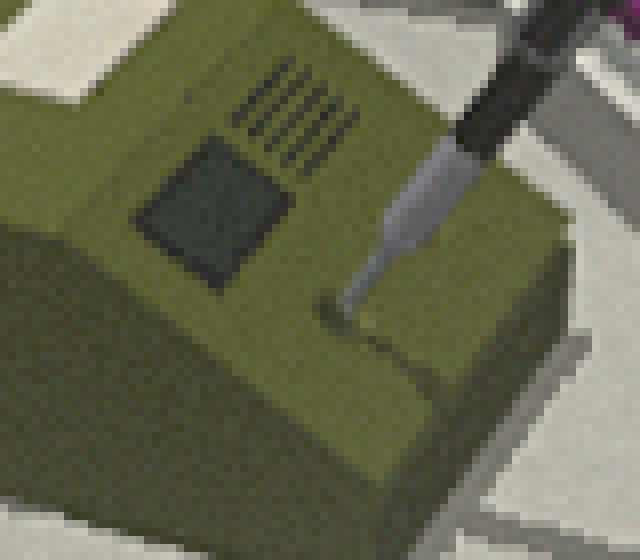

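View pics/w6.png

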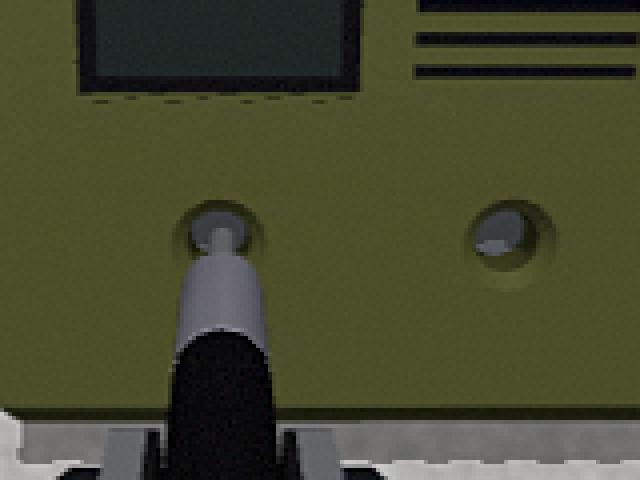

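The tip is over the recess centre: in the wrist zoom the tip is at (222,232) and the recess at (219,237). I continue in.

```bash
python3 -m pendant '{"travel":[[0,0,0.2],[0,0,0.2],[0,0,0.2],[0,0,0.1],[0,0,0]],"turn":[[0,0,0],[0,0,0],[0,0,0],[0,0,0],[0,0,0]],"fingers":[0,0,0,0,0]}'; python3 - <<'E'
from h import *
gotip(mouth-.022*acnt,Rcnt); print(acnt)
E
```

```text
t: 13.35
tool_pos: [0.5224, -0.1754, 0.1843]
eef_rot: [179.8, -30.1, -5.9]
contact_force: [-0.1, 0.4, -1.1]
grip_width: 0.198
t 13.35 pos [ 0.5224 -0.1754  0.1843] rot [179.76 -30.12  -5.93] F [-0.1  0.4 -1.1] grip 0.198
  travel (cur axes) [-0.03 -0.02  0.38]  (target axes) [-0.03 -0.02  0.38] turn [ 0.03 -0.02  0.02]
  tip now [ 0.5882 -0.1833  0.0621] in counter-normal coords (x along panel up, y, height over mouth): [  1.   -0.9 -12.6]
[-0.49721852  0.05266633  0.8660254 ]
```

```bash
python3 -m pendant '{"travel":[[-0.02,0,0.15],[0,0,0.12],[0,0,0.1],[0,0,0]],"turn":[[0,0,0],[0,0,0],[0,0,0],[0,0,0]],"fingers":[0,0,0,0]}'; python3 - <<'E'
from h import *
gotip(mouth-.022*acnt,Rcnt); print('axial force',status.get_obs()['contact_force']@acnt)
E
```

```text
t: 13.75
tool_pos: [0.528, -0.1765, 0.1779]
eef_rot: [179.7, -30.3, -5.9]
contact_force: [-18.0, 4.4, 26.7]
grip_width: 0.193
t 13.75 pos [ 0.528  -0.1765  0.1779] rot [179.65 -30.34  -5.91] F [-18.    4.4  26.7] grip 0.193
  travel (cur axes) [-0.1  -0.04  0.04]  (target axes) [-0.1  -0.04  0.04] turn [ 0.05 -0.06  0.02]
  tip now [ 0.5943 -0.1847  0.056 ] in counter-normal coords (x along panel up, y, height over mouth): [  3.2  -1.6 -21. ]
axial force 32.339841918918275
```

```bash
python3 -m pendant '{"travel":[[0,0,0.02],[0,0,0.02],[0,0,0.02]],"turn":[[0,0,0],[0,0,0],[0,0,0]],"fingers":[0,0,0]}'; python3 - <<'E'
from h import *
import cv2
im=optics.read_camera('side')[:,:,::-1]
cv2.imwrite('pics/d7.png',cv2.resize(im[160:230,240:320],None,fx=8,fy=8,interpolation=3))
gotip(mouth-.022*acnt,Rcnt); print('axial force',status.get_obs()['contact_force']@acnt)
E
```

```text
t: 14.05
tool_pos: [0.5284, -0.1764, 0.1785]
eef_rot: [179.6, -30.4, -5.8]
contact_force: [-17.8, 3.6, 21.2]
grip_width: 0.191
t 14.1 pos [ 0.5284 -0.1765  0.1785] rot [179.56 -30.4   -5.85] F [-18.2   5.3  21.9] grip 0.193
  travel (cur axes) [-0.12 -0.04  0.05]  (target axes) [-0.12 -0.04  0.05] turn [ 0.06 -0.07  0.03]
  tip now [ 0.5948 -0.1849  0.0566] in counter-normal coords (x along panel up, y, height over mouth): [  4.   -1.8 -20.7]
axial force 28.296438266365687
```

View pics/d7.png

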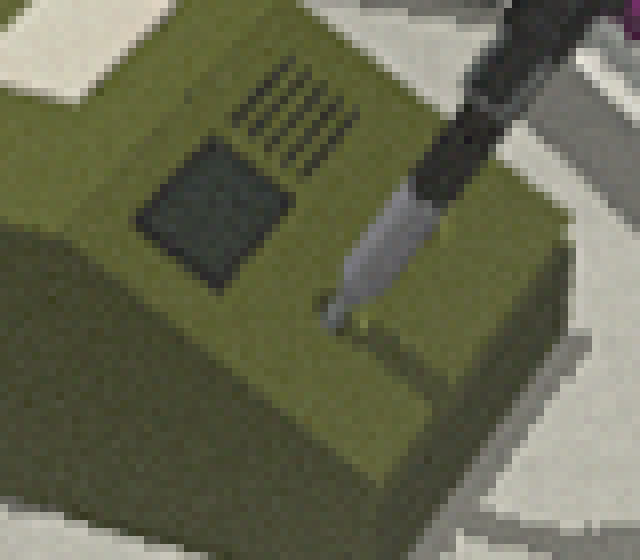

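The tip is in the recess of the button below the display. The axial force is about 28 N, well above the 5 N spring, and the depth is 21 mm, so the button is bottomed. I hold it for another second.

```bash
python3 -m pendant '{"travel":[[-0.02,0,0.02],[-0.02,0,0.02],[0,0,0.02],[0,0,0.02],[0,0,0.02],[0,0,0.02],[0,0,0.02],[0,0,0.02]],"turn":[[0,0,0],[0,0,0],[0,0,0],[0,0,0],[0,0,0],[0,0,0],[0,0,0],[0,0,0]],"fingers":[0,0,0,0,0,0,0,0]}'; python3 - <<'E'
from h import *
gotip(mouth-.022*acnt,Rcnt); print('axial force',status.get_obs()['contact_force']@acnt, Rcnt.inv().apply(status.get_obs()['contact_force']))
E
```

```text
t: 14.9
tool_pos: [0.5279, -0.176, 0.1783]
eef_rot: [179.3, -30.5, -5.7]
contact_force: [-15.1, 4.8, 21.8]
grip_width: 0.198
t 14.9 pos [ 0.5279 -0.176   0.1783] rot [179.34 -30.47  -5.71] F [-15.1   4.8  21.8] grip 0.198
  travel (cur axes) [-0.1  -0.02  0.06]  (target axes) [-0.1  -0.02  0.06] turn [ 0.08 -0.08  0.05]
  tip now [ 0.5944 -0.1848  0.0565] in counter-normal coords (x along panel up, y, height over mouth): [  3.6  -1.7 -20.5]
axial force 26.684272823364527 [ -2.55756323  -3.15992074 -26.68427282]
```

```bash
python3 -m pendant '{"travel":[[0,0,-0.2],[0,0,-0.4],[0,0,-0.6],[0,0,-0.8],[0,0,-0.8],[0,0,-0.8],[0,0,-0.8],[0,0,0]],"turn":[[0,0,0],[0,0,0],[0,0,0],[0,0,0],[0,0,0],[0,0,0],[0,0,0],[0,0,0]],"fingers":[0,0,0,0,0,0,0,0]}'; python3 - <<'E'
from h import *
import cv2
o=status.get_obs()
for n in('scene','side','wrist'):
    im=optics.read_camera(n)[:,:,::-1]; cv2.imwrite(f'pics/{n}8.png',im)
    if n=='side': cv2.imwrite('pics/d8.png',cv2.resize(im[120:230,240:340],None,fx=6,fy=6,interpolation=3))
    if n=='scene': cv2.imwrite('pics/s8.png',cv2.resize(im[120:220,200:300],None,fx=6,fy=6,interpolation=3))
    if n=='wrist': cv2.imwrite('pics/w8.png',cv2.resize(im[100:300,160:360],None,fx=3,fy=3,interpolation=3))
gotip(mouth,Rcnt)
o=status.get_obs();Rc=R.from_euler('xyz',o['eef_rot'],degrees=True)
P=np.array([o['tool_pos']+Rc.apply(d) for d in([-.004,.0005,.139],[-.004,.0005,.107],[-.004,.0005,-.041])])
print(proj('scene',P).round(1).tolist(),proj('side',P).round(1).tolist(),projw(P).round(1).tolist())
E
```

```text
t: 15.7
tool_pos: [0.4693, -0.168, 0.2781]
eef_rot: [179.4, -30.5, -5.6]
contact_force: [0.6, 1.0, -1.5]
grip_width: 0.196
t 15.85 pos [ 0.4694 -0.1676  0.2753] rot [179.48 -30.29  -5.66] F [-0.1 -0.5 -0.6] grip 0.188
  travel (cur axes) [-0.01  0.05  3.72]  (target axes) [0.01 0.07 3.72] turn [ 0.05 -0.05  0.06]
  tip now [ 0.5356 -0.176   0.1532] in counter-normal coords (x along panel up, y, height over mouth): [ 0.5  0.8 92.9]
[[247.2, 160.2], [250.9, 151.5], [269.4, 108.5]] [[298.1, 178.4], [304.1, 170.8], [335.1, 132.0]] [[255.2, 181.8], [255.2, 191.6], [255.8, 301.7]]
```

View pics/d8.png

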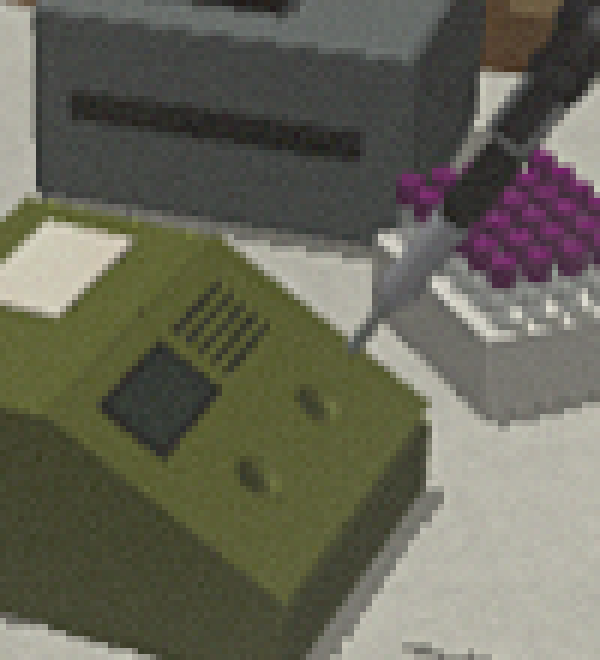

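View pics/s8.png

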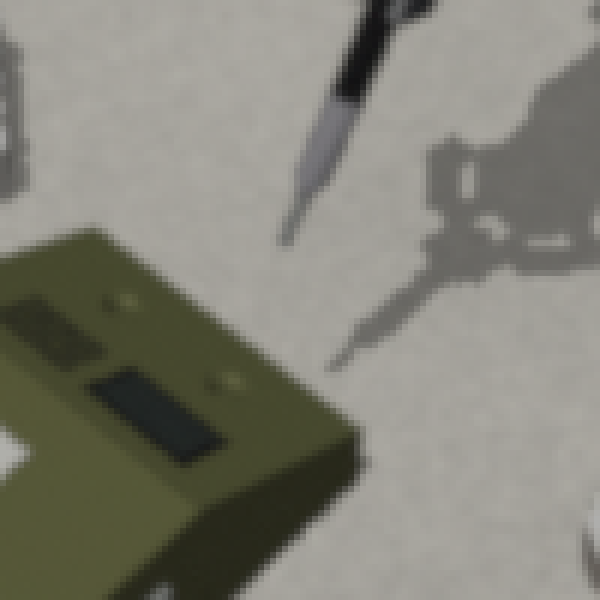

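View pics/w8.png

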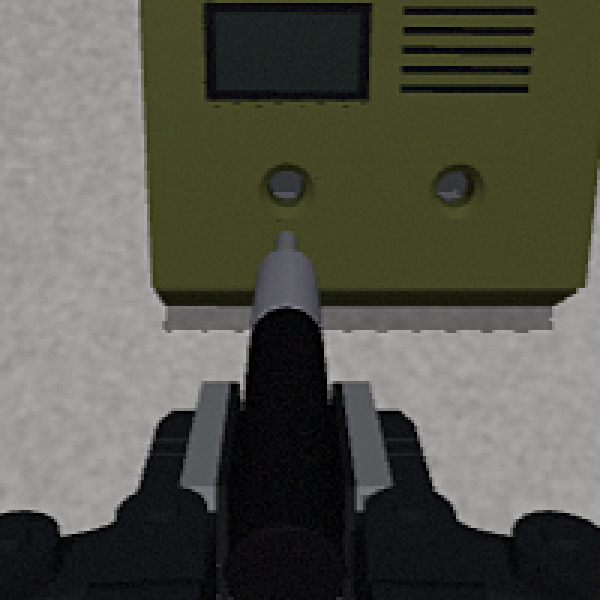

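The recess and the button look free again, and the tip pixels (scene (247,160), side (298,178)) match the prediction, so the stylus has not slipped. I return to the recorded grasp pose.

```bash
cat >> h.py <<'E'
G=np.array([.6118,.2013,.151]); RG=R.from_euler('xyz',[179.87,-27.26,11.53],degrees=True)
def gog(dx,up): go(G+RG.apply([dx,0,-up]),RG)
E
python3 - <<'E'
from h import *
gog(.006,.18)
E
```

```text
t 15.85 pos [ 0.4694 -0.1676  0.2753] rot [179.48 -30.29  -5.66] F [-0.1 -0.5 -0.6] grip 0.188
  travel (cur axes) [  1.87 -14.34  -0.82]  (target axes) [  5.55 -13.34   1.1 ] turn [ 1.44 -0.49 -2.51]
```

```bash
python3 -m pendant '{"travel":[[0,0,0],[0,0,0],[0,0,0],[0,0,0],[0.4,-0.95,0],[0.4,-0.95,0],[0.4,-0.95,0],[0.4,-0.95,0],[0.4,-0.95,0],[0.4,-0.95,0],[0.4,-0.95,0],[0.4,-0.95,0],[0.4,-0.95,0],[0.4,-0.95,0],[0.4,-0.95,0],[0.4,-0.95,0],[0.4,-0.95,0],[0,0,0]],"turn":[[0.48,-0.16,-0.84],[0.48,-0.16,-0.84],[0.48,-0.16,-0.84],[0,0,0],[0,0,0],[0,0,0],[0,0,0],[0,0,0],[0,0,0],[0,0,0],[0,0,0],[0,0,0],[0,0,0],[0,0,0],[0,0,0],[0,0,0],[0,0,0],[0,0,0]],"fingers":[0,0,0,0,0,0,0,0,0,0,0,0,0,0,0,0,0,0]}'; python3 - <<'E'
from h import *
gog(.006,.18)
E
```

```text
t: 17.65
tool_pos: [0.5242, 0.1781, 0.3226]
eef_rot: [-178.8, -27.2, 9.2]
contact_force: [0.5, 0.8, -0.4]
grip_width: 0.197
t 17.65 pos [0.5242 0.1781 0.3226] rot [-178.76  -27.19    9.23] F [ 0.5  0.8 -0.4] grip 0.197
  travel (cur axes) [ 0.31 -0.23  0.56]  (target axes) [ 0.31 -0.23  0.56] turn [-0.05  0.01 -0.34]
```

```bash
python3 -m pendant '{"travel":[[0,0,0],[0,0,0],[0.3,-0.23,0.5],[0,0,0]],"turn":[[-0.05,0,-0.34],[0,0,0],[0,0,0],[0,0,0]],"fingers":[0,0,0,0]}'; python3 - <<'E'
from h import *
gog(.006,.15)
E
```

```text
t: 18.05
tool_pos: [0.5345, 0.1855, 0.3125]
eef_rot: [179.9, -27.2, 11.4]
contact_force: [0.9, 0.1, -1.2]
grip_width: 0.193
t 18.05 pos [0.5345 0.1855 0.3125] rot [179.89 -27.21  11.42] F [ 0.9  0.1 -1.2] grip 0.193
  travel (cur axes) [ 0.09 -0.02  1.19]  (target axes) [ 0.09 -0.02  1.19] turn [ 0.01  0.01 -0.02]
```

```bash
python3 -m pendant '{"travel":[[0.08,-0.02,0.6],[0,0,0.6],[0,0,0.6],[0,0,0.4],[0,0,0]],"turn":[[0,0,0],[0,0,0],[0,0,0],[0,0,0],[0,0,0]],"fingers":[0,0,0,0,0]}'; python3 - <<'E'
from h import *
import cv2
gog(.005,.02)
for n in('scene','side','wrist'):
    im=optics.read_camera(n)[:,:,::-1]; cv2.imwrite(f'pics/{n}9.png',im)
    if n=='side': cv2.imwrite('pics/d9.png',cv2.resize(im[200:330,150:280],None,fx=4.5,fy=4.5,interpolation=3))
    if n=='wrist': cv2.imwrite('pics/w9.png',cv2.resize(im[100:300,160:360],None,fx=3,fy=3,interpolation=3))
E
```

```text
t: 18.55
tool_pos: [0.5602, 0.1871, 0.2619]
eef_rot: [179.9, -27.1, 11.1]
contact_force: [0.4, 0.5, -1.8]
grip_width: 0.194
t 18.55 pos [0.5602 0.1871 0.2619] rot [179.86 -27.11  11.09] F [ 0.4  0.5 -1.8] grip 0.194
  travel (cur axes) [ 0.07 -0.17  4.12]  (target axes) [ 0.06 -0.16  4.12] turn [ 0.04  0.02 -0.07]
```

View pics/d9.png

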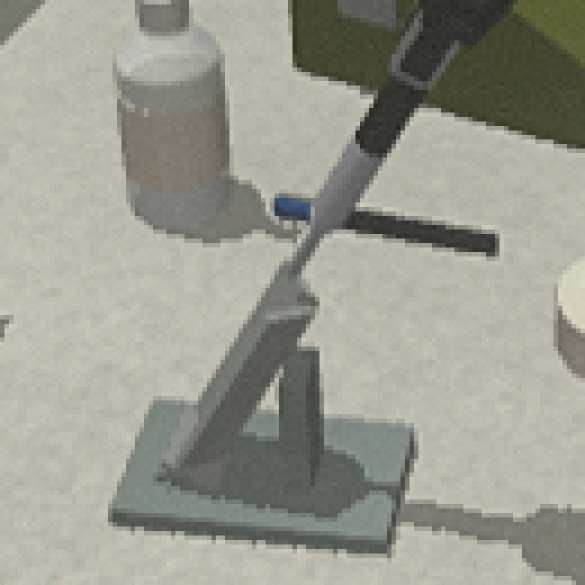

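View pics/w9.png

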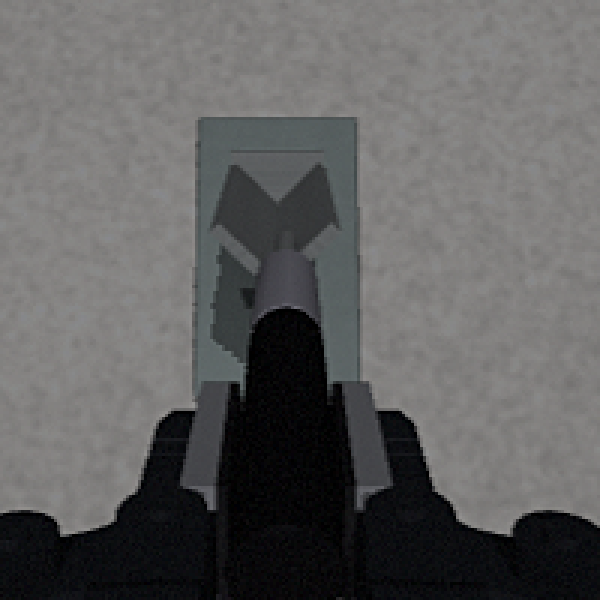

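The tip is about 4 mm off in y at the mouth of the trough (wrist zoom: tip (286,235), V centre (278,230)). I correct that first, then slide down.

```bash
python3 -m pendant '{"travel":[[0,0,0],[0.07,-0.17,0],[0,0,0],[0,0,0.5],[0,0,0.5],[0,0,0.5],[0,0,0.3],[0,0,0]],"turn":[[0.04,0.02,-0.07],[0,0,0],[0,0,0],[0,0,0],[0,0,0],[0,0,0],[0,0,0],[0,0,0]],"fingers":[0,0,0,0,0,0,0,0]}'; python3 - <<'E'
from h import *
gog(.005,.02)
E
```

```text
t: 19.5
tool_pos: [0.5832, 0.1968, 0.2273]
eef_rot: [179.7, -27.7, 11.6]
contact_force: [-0.0, -0.3, -1.3]
grip_width: 0.194
t 19.5 pos [0.5832 0.1968 0.2273] rot [179.72 -27.73  11.64] F [-0.  -0.3 -1.3] grip 0.194
  travel (cur axes) [-0.19  0.04  2.44]  (target axes) [-0.17  0.05  2.44] turn [ 0.02 -0.08  0.02]
```

```bash
python3 -m pendant '{"travel":[[0,0,0],[-0.15,0.04,0],[0,0,0],[-0.02,0,0.5],[-0.02,0,0.5],[-0.02,0,0.5],[-0.02,0,0.5],[0,0,0.3],[0,0,0]],"turn":[[0.02,-0.08,0.02],[0,0,0],[0,0,0],[0,0,0],[0,0,0],[0,0,0],[0,0,0],[0,0,0],[0,0,0]],"fingers":[0,0,0,0,0,0,0,0,0]}'; python3 - <<'E'
from h import *
gog(.001,.0)
E
```

```text
t: 20.4
tool_pos: [0.6055, 0.1993, 0.1761]
eef_rot: [179.8, -27.5, 11.4]
contact_force: [-0.1, 0.3, -0.8]
grip_width: 0.193
t 20.4 pos [0.6055 0.1993 0.1761] rot [179.84 -27.53  11.44] F [-0.1  0.3 -0.8] grip 0.193
  travel (cur axes) [-0.19 -0.03  1.01]  (target axes) [-0.19 -0.03  1.01] turn [ 0.01 -0.04 -0.01]
```

```bash
python3 -m pendant '{"travel":[[-0.1,-0.03,0],[0,0,0],[-0.02,0,0.3],[-0.02,0,0.25],[0,0,0.2],[0,0,0.1],[0,0,0]],"turn":[[0,-0.04,0],[0,0,0],[0,0,0],[0,0,0],[0,0,0],[0,0,0],[0,0,0]],"fingers":[0,0,0,0,0,0,0]}'; python3 - <<'E'
from h import *
gog(.001,.0)
E
```

```text
t: 21.1
tool_pos: [0.6126, 0.2014, 0.1557]
eef_rot: [179.8, -27.4, 11.4]
contact_force: [0.1, 0.4, -0.9]
grip_width: 0.193
t 21.1 pos [0.6126 0.2014 0.1557] rot [179.82 -27.39  11.43] F [ 0.1  0.4 -0.9] grip 0.193
  travel (cur axes) [-0.08 -0.    0.15]  (target axes) [-0.08 -0.    0.15] turn [ 0.02 -0.02 -0.02]
```

```bash
python3 -m pendant '{"travel":[[-0.08,0,0],[0,0,0.08],[0,0,0.06],[0,0,0]],"turn":[[0,-0.02,0],[0,0,0],[0,0,0],[0,0,0]],"fingers":[0,0,0,0]}'; python3 - <<'E'
from h import *
gog(.0,.0)
import cv2
for n in('side','wrist'):
    im=optics.read_camera(n)[:,:,::-1]
    if n=='side': cv2.imwrite('pics/d10.png',cv2.resize(im[200:330,150:280],None,fx=4.5,fy=4.5,interpolation=3))
    if n=='wrist': cv2.imwrite('pics/w10.png',cv2.resize(im[100:330,160:360],None,fx=2.5,fy=2.5,interpolation=3))
E
```

```text
t: 21.5
tool_pos: [0.6124, 0.2016, 0.1515]
eef_rot: [179.8, -27.3, 11.4]
contact_force: [-0.1, 0.2, -0.6]
grip_width: 0.186
t 21.5 pos [0.6124 0.2016 0.1515] rot [179.83 -27.27  11.44] F [-0.1  0.2 -0.6] grip 0.186
  travel (cur axes) [-0.03  0.01  0.01]  (target axes) [-0.03  0.01  0.01] turn [ 0.01 -0.   -0.01]
```

View pics/d10.png

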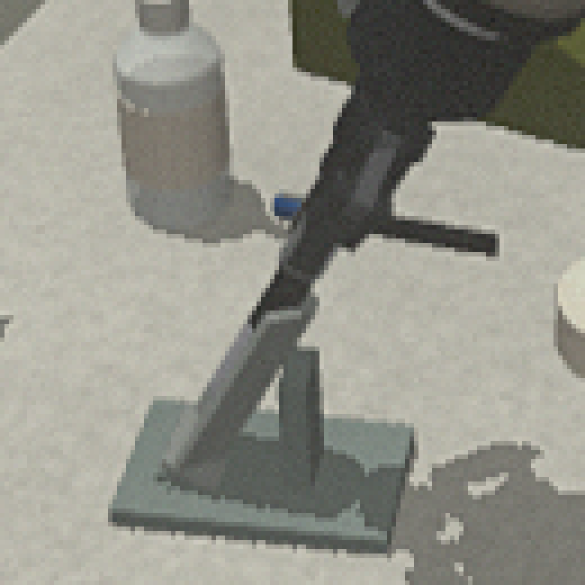

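View pics/w10.png

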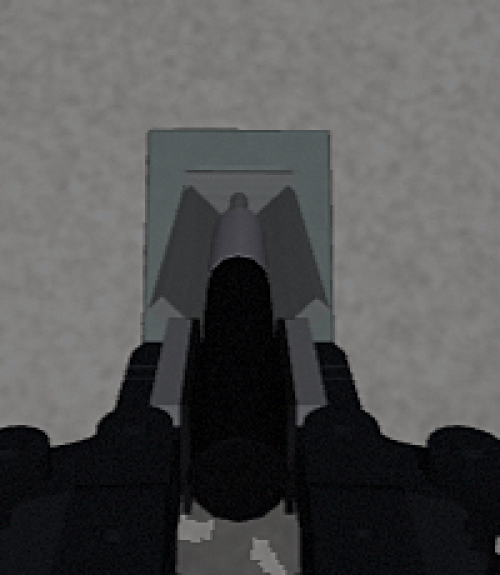

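The stylus is back within 1 mm of where it was picked up. I release it gently.

```bash
python3 -m pendant '{"travel":[[-0.02,0,0.02],[0,0,0],[0,0,0],[0,0,0],[0,0,0],[0,0,0],[0,0,0],[0,0,0],[0,0,0]],"turn":[[0,0,0],[0,0,0],[0,0,0],[0,0,0],[0,0,0],[0,0,0],[0,0,0],[0,0,0],[0,0,0]],"fingers":[0,0.22,0.26,0.3,0.4,0.5,0.6,0.7,0.7]}' 20; python3 - <<'E'
from h import *
gog(.0,.0)
import cv2
for n in('side','wrist'):
    im=optics.read_camera(n)[:,:,::-1]
    if n=='side': cv2.imwrite('pics/d11.png',cv2.resize(im[200:330,150:280],None,fx=4.5,fy=4.5,interpolation=3))
    if n=='wrist': cv2.imwrite('pics/w11.png',cv2.resize(im[100:330,160:360],None,fx=2.5,fy=2.5,interpolation=3))
E
```

```text
t: 22.5
tool_pos: [0.6125, 0.2016, 0.1514]
eef_rot: [179.8, -27.3, 11.4]
contact_force: [-0.5, 0.3, 0.1]
grip_width: 0.701
t 22.5 pos [0.6125 0.2016 0.1514] rot [179.84 -27.33  11.43] F [-0.5  0.3  0.1] grip 0.701
  travel (cur axes) [-0.03  0.01  0.  ]  (target axes) [-0.03  0.01  0.  ] turn [ 0.01 -0.01 -0.01]
```

View pics/w11.png

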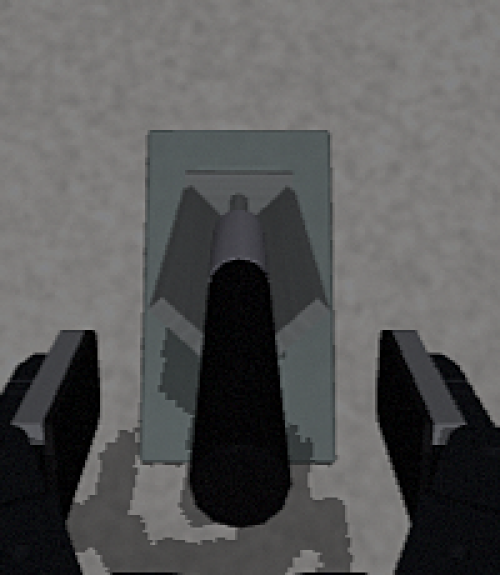

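The stylus stays in the V, centred between the open jaws. I back off along its axis.

```bash
python3 -m pendant '{"travel":[[0,0,-0.4],[0,0,-0.6],[0,0,-0.8],[0,0,-0.8],[0,0,-0.8],[0,0,-0.8],[0,0,-0.8],[0,0,-0.8],[0,0,0],[0,0,0]],"turn":[[0,0,0],[0,0,0],[0,0,0],[0,0,0],[0,0,0],[0,0,0],[0,0,0],[0,0,0],[0,0,0],[0,0,0]],"fingers":[0.7,0.7,0.7,0.7,0.7,0.7,0.7,0.7,0.7,0.7]}'; python3 - <<'E'
from h import *
gog(.0,.0)
import cv2
for n in('scene','side','wrist'):
    im=optics.read_camera(n)[:,:,::-1]; cv2.imwrite(f'pics/{n}12.png',im)
a=cv2.imread('pics/side12.png');b=cv2.imread('pics/scene12.png');a0=cv2.imread('pics/side0.png');b0=cv2.imread('pics/scene0.png')
f=lambda i,y0,y1,x0,x1:cv2.resize(i[y0:y1,x0:x1],None,fx=3.2,fy=3.2,interpolation=3)
cv2.imwrite('pics/cmp.png',np.vstack([np.hstack([f(a0,230,325,165,285),f(a,230,325,165,285)]),np.hstack([f(b0,225,305,290,410),f(b,225,305,290,410)])]))
E
```

```text
t: 23.6
tool_pos: [0.5442, 0.1887, 0.2837]
eef_rot: [179.7, -27.2, 11.5]
contact_force: [0.8, -0.7, 0.5]
grip_width: 0.697
t 23.6 pos [0.5442 0.1887 0.2837] rot [179.74 -27.21  11.54] F [ 0.8 -0.7  0.5] grip 0.697
  travel (cur axes) [0.02 0.02 5.98]  (target axes) [0.01 0.03 5.98] turn [0.02 0.01 0.  ]
```

View pics/cmp.png

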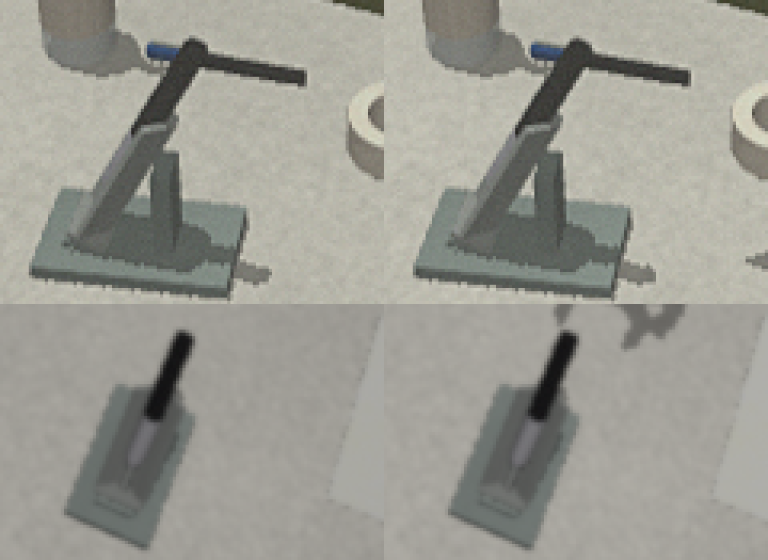

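View pics/side12.png

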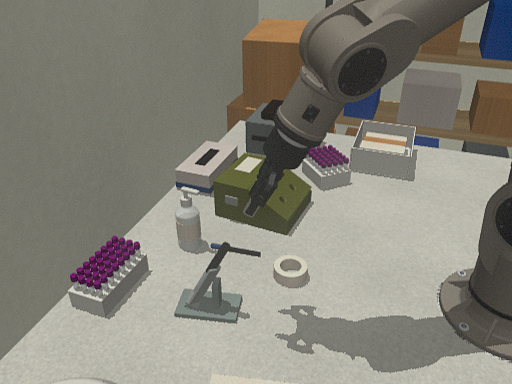

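The stylus looks the same before and after in both views, and the bystanders have not moved. I hand in.

```bash
python3 - <<'E'
from plant import ctrl
print(ctrl.sign_off())
E
```

```text
the job is handed in; nothing more can be done
None
```

The reset button below the display was pushed in and held, the stylus is back in its rest, and I handed the job in. The robot's clock read about 24 s of the 58 s allowed. There was no verdict, so what follows is from my own readings.

**Press:** I held the button for a little over 1 s. The axial force stayed at 26–32 N, against a spring of about 5 N. By my estimate the tip was 20.5–21 mm below the panel. The nominal fully-in depth is 22 mm, so the estimate is 1–1.5 mm short. I judge the button was fully in because the force was far above the spring's. The button's travel itself could not be read.

**Side load:** while pressing, the tip sat about 4 mm off the recess centre and there was a small side force of 3–5 N. It may have brushed the recess wall.

**Mode button:** I never went near it. After the press both recesses looked open and alike.

**Stylus return:** I released it within 1 mm of the recorded grasp pose. Before and after pictures from both fixed cameras show it in the same place. The label roll, marker and bottle by the rest match in those pictures too, and the tube rack looked unmoved.

**Robot:** the gripper ended about 150 mm clear of the grasp pose, with no contact force beyond sensor noise.

**Disagreement:** the wrist camera placed the rest and the tip 2–3 mm off the fit from the fixed cameras. I kept the fixed-camera fit, with only a small allowance at the grasp.

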